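Walk the preamplifier home into its desk bay and bolt it in

TASK

Walk the heavy metal preamplifier away from you across the desk by pushing the left and right ends of its front in turn, until its back sits flush against the back stop of the steel desk bay, both rear corners touching; then slide the bay's bolt fully across in front of it so that it cannot creep out. It is too heavy to shove square on: touch it gently and never press on it with more than 22 N, also when it meets the stop. Keep it flat on the desk, and leave everything else on the desk where it is.

Things in the scene. Friction and masses are not known exactly. Their poses are not given: they have to be found in the camera images.
- preamp: Heavy (about 4.3 kg) aluminium box with a slick black front: 150 mm deep (x), 220 wide (y), 62 high; two knobs on top (to 74). Origin on the desk under its centre; x points out of its back, towards the bay, y left. Four feet (x +-40, y +-38). Square on it takes over 22 N; pushed 95 mm off the middle of its front, 8 to 18 N, swinging about a point 45 mm beyond the middle. A knock exceeds 22 N.
- front_left (a point): Left end of the preamplifier's front face (x = -75, y = +110 mm of its body), 35 mm above the desk; axes as the preamplifier.
- front_right (a point): Right end of its front face (x = -75, y = -110 mm), 35 mm above the desk.
- rear_left (a point): Left end of its rear face (x = +75, y = +110 mm), 35 mm above the desk; must touch the back stop.
- rear_right (a point): Right end of its rear face (x = +75, y = -110 mm), 35 mm above the desk; must touch the back stop.
- bay: Dark steel bay fixed to the desk: rigid back stop 304 mm wide, 44 high; a cheek at each end, 260 apart inside, reaches 45 forward. Origin on the desk at the middle of the stop's front face; x points backward into the stop, y left. Home, the preamplifier's origin is at x = -75 mm. Bolt guide at the right: x -180 to -140, y -170 to -140; a strap 5 mm high joins it to the right cheek.
- bolt (a joint): Bolt travel in m: 0 open (at the start), 0.06 fully across. It slides along the bay's +y with about 3 N friction and stays where left. Its bar (12 mm in x, 70 in y, 16 to 32 mm above the desk) runs at bay x = -159.5 mm: 3.5 mm in front of the preamplifier when that is home, else blocked by it. Open, its tip is at bay y = -137 mm.
- bolt_knob (a point): Middle of the bolt's upright black round knob, 18 mm in diameter, from 32 to 72 mm above the desk (this point 51.5 mm above it), near the bar's right end; axes as the bay.

How it is judged (in metres and radians):
On the way, in this order (a step that is already met when the one before it is completed fails the run):
1. the preamplifier sits flush against the back stop, both rear corners within 3 mm, while the bolt is still open (x of each of rear_left, rear_right in the frame of bay above -0.003 m and value of joint bolt below 0.012 m), for 0.2 s.
2. the bolt is slid fully across in front of it (value of joint bolt above 0.054 m), for 0.2 s.
At the end, for the whole second after the job is handed in: The preamplifier stands flat between the bay's cheeks with both rear corners within 3 mm of the back stop, at rest, and the bolt is across in front of it (at least 54 of its 60 mm) (x of each of rear_left, rear_right in the frame of bay above -0.003 m and y of preamp in the frame of bay between -0.022 and 0.022 m and angle between preamp's own z axis and vertical below 0.03 rad and height (world z) of preamp below 0.004 m and value of joint bolt above 0.054 m and linear speed of preamp below 0.01 m/s); the robot touches nothing.
It fails at once if the robot presses on the preamplifier with more than 22 N (contact force between any of the fingers, the arm and preamp above 22 N).
It fails at once if the preamplifier is lifted or tipped off the desk (angle between preamp's own z axis and vertical above 0.08 rad or height (world z) of preamp above 0.01 m).
It fails at once if another thing on the desk is shifted by more than 15 mm (distance of any of mug, mouse, phone, stylus, bottle, adapter, tape from where it was at the start of the episode above 0.015 m).
It also fails if it takes over 72 s, if anything falls off the work surface, if the arm or the gripper's body presses on something with over 40 N, if the wrist force passes 120 N, or if a joint passes its speed limit or range.

ROBOT

A 7-joint arm with a two-finger parallel gripper is mounted at the origin on the work surface. World frame = base frame: x ahead of the robot, y to its left, z up, the work surface at z = 0. Lengths are in m, angles in degrees, forces in N, time in s.
With the tool pointing down it reaches from about 0.425 to 1.025 m from the base axis. Payload 3.6 kg.
Tool frame: the origin (TCP) lies midway between the tips of the shut fingers; the grasp point (between the pads) lies ctrl.pinch_z behind it (ctrl.pinch_z is the distance from the TCP to the grasp point, in m); z points along the fingers, y is the direction in which the jaws open and shut (so a half turn about z gives the same grasp; the last joint's range is limited). The gripper opens to 85 mm and grips with 20 to 120 N. Pads are 22 mm wide; open, the fingers measure 114 mm over their backs; the gripper's body (76 mm by 85 mm) begins 54 mm behind the grasp point. The pads swing forward as they close: fully open they stand 13 mm farther back than shut.
Start: joints at [67.179, 33.873, 2.773, 92.16, -1.908, 54.013, -1.931], TCP at [0.218, -0.692, 0.231] pointing down, gripper open.
Joint ranges: [-153.93, 153.93], [-27.13, 128.08], [-72.61, 78.16], [10.71, 143.7], [-87.88, 267.88], [4.46, 118.87], [-176.78, 176.78]. Speed limits (degrees/s): [147.25, 147.25, 180, 180, 180, 180, 180].

INTERFACE

Orientations are given as a 3x3 rotation matrix whose columns are the frame's x, y, z axes.
In Python, from station import ctrl, eyes, job gives the robot as it stands. The module is installed in compiled form; this text tells all that it offers.
- The arm moves only by the tool move_arm, never from a script. Its argument "series" is a list of rows, each an object of numbers: "dx", "dy", "dz": the shift along the tool's x, y, z in units of 40 mm (1.0 is 40 mm); "spin": the turn about the tool's z in units of 6 degrees (1.0 is 6 degrees); "claw": the finger opening in mm, from 0 to 85.4. A call has 1 to 20 rows; each row shifts and turns the commanded pose from where the row before left it, along the tool's axes as they then stand; what a row does not reach is not made up. A row lasts 1/10 s, in which the tool goes at most 50 mm and 8.59 degrees, less where a joint would pass 70% of its speed; a pose out of reach is approached as far as the arm can. A call is refused whole if a number of a shift passes 1 or a number of a turn 1, either way. A call with a gripper value outside its range is refused whole. The fingers move at their own pace and stop on an object; "grip_force" is the grip in N (left out, the last holds). Time passes only in rows, so rows that do not move let the fingers close. It gives the time, the measured TCP pose, the force and the opening at its end, in the units of the state.
- ctrl.read_state(): the state, without advancing time (a new reading comes with each control period).
- eyes.read_camera(name): name is "side" or "top" or "wrist"; returns (picture, depth): 420x560x3 uint8, blue, green, red; 420x560 float32, m along the optical axis (not along the pixel's ray), 0 where there is no reading.
- eyes.camera_info(name): a dict with "fovy" (degrees; the focal length in pixels is half the picture's height over the tangent of half this angle, whatever the lens; pixels are square), "cx", "cy" (the principal point, pixels), "dist" ([k1, k2, p1, p2, k3] as OpenCV has them; the pictures are not rectified), "R" (3x3) and "t" (3): a world point X has camera coordinates R X + t; the wrist camera has in their place "hand_eye" (4x4, takes a point from camera to tool coordinates, whose origin is the TCP and whose axes are the flange's). Camera axes: x right, y down, z forward; pixel columns grow to the right and rows downward; lengths in m; the calibration is good to about 2 mm. A picture is of the moment at which its call begins: read the wrist's pose just before it. camera_info takes no time and is no camera call.
- job.close_job(): hands the job in, once; it reports no verdict.
The state is a dict: "t": time; "qpos": joint angles; "dq": joint speeds; "joint_torque": joint torques, N m; "tcp_pos": TCP position; "orientation": TCP orientation; "wrist_force": force on the tool from outside, world axes, zero at the start; "torque": the same for the moment, N m; "gripper_width": finger opening in m.
Only numpy, scipy, OpenCV 4.12 (cv2) and the standard library are available. Lean on these libraries where they do the work, as an engineer would, in place of code of your own. Each camera call takes 0.05 s, during which the arm holds its last target.

## Working session

There is one attempt and no reset: what is moved stays moved. The work goes in short steps, Python scripts to look and compute and a tool call to move; the robot and the scene stay as the last step left them, time stands still between calls to the robot, and variables do not carry over. Pictures are saved under pics/ and viewed, and the job is handed in when it is done.

Besides the shell and the picture viewer there is one more tool, called after ">>>" by a JSON object that holds its "name" and its "arguments", one argument or row to a line. move_arm: Moves the arm, as the interface text tells. Its arguments: {"type":"object","properties":{"series":{"type":"array"},"grip_force":{"type":"number"}},"required":["series"]}

```bash
mkdir -p pics; cat > h.py <<'E'
import numpy as np,cv2
from station import ctrl,eyes,job
def K(i):
    f=210/np.tan(np.radians(i['fovy'])/2); return np.array([[f,0,i['cx']],[0,f,i['cy']],[0,0,1]])
def rays(name,uv):
    i=eyes.camera_info(name);p=cv2.undistortPoints(np.array(uv,float).reshape(-1,1,2),K(i),np.array(i['dist'],float)).reshape(-1,2)
    d=np.c_[p,np.ones(len(p))];R=np.array(i['R']);t=np.array(i['t'])
    return -R.T@t, d@R
def onz(name,uv,z):
    c,d=rays(name,uv); return c+d*((z-c[2])/d[:,2])[:,None]
def proj(name,X):
    i=eyes.camera_info(name);r=cv2.Rodrigues(np.array(i['R'],float))[0]
    return cv2.projectPoints(np.array(X,float).reshape(-1,3),r,np.array(i['t'],float),K(i),np.array(i['dist'],float))[0].reshape(-1,2)
def st():
    s=ctrl.read_state();print({k:np.round(s[k],4).tolist() for k in s if k in('t','tcp_pos','orientation','wrist_force','gripper_width','qpos')});return s
E
python3 - <<'E'
from h import *
s=st();print(ctrl.pinch_z)
for n in('top','side'):
    p,d=eyes.read_camera(n);cv2.imwrite(f'pics/{n}0.png',p);np.save(f'pics/{n}0.npy',d);i=eyes.camera_info(n);print(n,-np.array(i['R']).T@np.array(i['t']),i['fovy'],i['R'])
E
```

```text
{'t': 0.0, 'qpos': [67.1774, 33.9251, 2.7657, 92.2373, -1.9072, 54.0139, -1.9317], 'tcp_pos': [0.2174, -0.6908, 0.2301], 'orientation': [[0.9539, 0.3002, -0.0008], [0.3002, -0.9539, 0.0021], [-0.0001, -0.0023, -1.0]], 'wrist_force': [0.13, -0.1184, -0.4859], 'gripper_width': 0.0857}
0.0187
top [ 0.51033246 -0.02505068  0.77904774] 45.47702488519501 [[ 0.0022535  -0.99986578  0.01622761]
 [-0.98412824 -0.00509696 -0.17738554]
 [ 0.17744445 -0.01557031 -0.98400764]]
side [ 0.33065599 -0.39387768  0.61932773] 57.29581753056011 [[ 0.78544097 -0.61872174  0.01630623]
 [-0.46156223 -0.60307951 -0.65058083]
 [ 0.41236246  0.5034665  -0.75926194]]
```

View pics/top0.png

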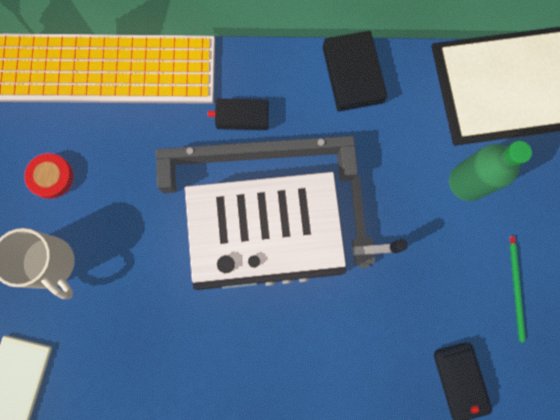

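View pics/side0.png

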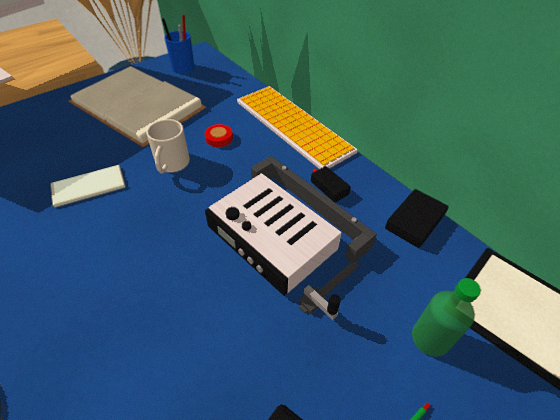

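```bash
python3 - <<'E'
import cv2
p=cv2.imread('pics/top0.png')[120:310,140:430]
cv2.imwrite('pics/crop0.png',cv2.resize(p,None,fx=2.75,fy=2.75,interpolation=cv2.INTER_CUBIC))
E
```

```text
(no output)
```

View pics/crop0.png

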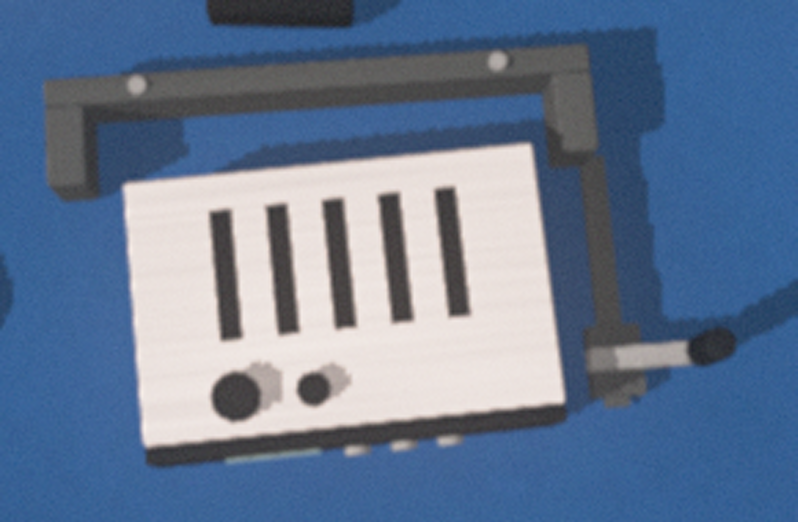

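```bash
cat >> h.py <<'E'
def quad(m):
    c=max(cv2.findContours(m,cv2.RETR_EXTERNAL,cv2.CHAIN_APPROX_NONE)[0],key=cv2.contourArea)
    h=cv2.convexHull(c)
    e=.01
    while True:
        a=cv2.approxPolyDP(h,e*cv2.arcLength(h,True),True)[:,0]
        if len(a)<=4: break
        e+=.003
    P=c[:,0].astype(float);L=[]
    for k in range(4):
        A,B=a[k].astype(float),a[(k+1)%4].astype(float);u=(B-A)/np.linalg.norm(B-A);n=np.array([-u[1],u[0]])
        s=(P-A)@u;q=P[(abs((P-A)@n)<4)&(s>.08*np.linalg.norm(B-A))&(s<.92*np.linalg.norm(B-A))]
        v=cv2.fitLine(q.astype(np.float32),cv2.DIST_HUBER,0,.01,.01).ravel();L.append(v)
    out=[]
    for k in range(4):
        v,w=L[k-1],L[k];r=np.linalg.solve(np.c_[v[:2],-w[:2]],w[2:]-v[2:]);out.append(v[2:]+v[:2]*r[0])
    return np.array(out)
def white(name,p):
    h=cv2.cvtColor(p,cv2.COLOR_BGR2HSV);m=((h[...,2]>130)&(h[...,1]<70)).astype(np.uint8)*255
    if name=='top': z=np.zeros_like(m);z[125:300,176:352]=255;m&=z
    else: z=np.zeros_like(m);z[150:310,195:355]=255;m&=z
    return cv2.morphologyEx(cv2.morphologyEx(m,cv2.MORPH_CLOSE,np.ones((11,11))),cv2.MORPH_OPEN,np.ones((9,9)))
E
python3 - <<'E'
from h import *
for n in('top','side'):
    p=cv2.imread(f'pics/{n}0.png');q=quad(white(n,p));X=onz(n,q,.062);print(n,q.round(1).tolist(),X.round(4).tolist());print([np.linalg.norm(X[k]-X[k-1]).round(4) for k in range(4)])
s=lambda u,v:(140+(u+.5)/2.75-.5,120+(v+.5)/2.75-.5)
pts=[s(97,106),s(545,78),s(47,81),s(588,45),s(47,107),s(588,72)]
print(onz('top',pts,.044).round(4))
print('cheek front',onz('top',[s(50,183),s(90,185),s(553,140),s(596,150)],.044).round(4))
print('knob top',onz('top',[s(712,342)],.072).round(4),'tip bar',onz('top',[s(590,357)],.032).round(4))
E
```

```text
top [[332.6000061035156, 171.6999969482422], [345.20001220703125, 265.8999938964844], [191.6999969482422, 282.5], [184.1999969482422, 186.1999969482422]] [[0.6961, -0.1268, 0.062], [0.5576, -0.1421, 0.062], [0.5335, 0.0759, 0.062], [0.6729, 0.0911, 0.062]]
[np.float64(0.2191), np.float64(0.1394), np.float64(0.2194), np.float64(0.1402)]
side [[208.1999969482422, 207.0], [261.29998779296875, 173.0], [347.70001220703125, 238.39999389648438], [295.70001220703125, 284.20001220703125]] [[0.5342, 0.0764, 0.062], [0.6728, 0.0912, 0.062], [0.6952, -0.1432, 0.062], [0.5595, -0.1584, 0.062]]
[np.float64(0.2362), np.float64(0.1394), np.float64(0.2354), np.float64(0.1366)]
[[ 0.7202  0.1094  0.044 ]
 [ 0.738  -0.1381  0.044 ]
 [ 0.7343  0.1374  0.044 ]
 [ 0.7573 -0.1626  0.044 ]
 [ 0.7194  0.1368  0.044 ]
 [ 0.7417 -0.1622  0.044 ]]
cheek front [[ 0.6766  0.1333  0.044 ]
 [ 0.6757  0.1116  0.044 ]
 [ 0.7025 -0.1418  0.044 ]
 [ 0.697  -0.1654  0.044 ]]
knob top [[ 0.5881 -0.2174  0.072 ]] tip bar [[ 0.5841 -0.1612  0.032 ]]
```

```bash
python3 - <<'E'
import cv2
p=cv2.imread('pics/side0.png')[145:320,190:400]
cv2.imwrite('pics/crops0.png',cv2.resize(p,None,fx=3.4,fy=3.4,interpolation=cv2.INTER_CUBIC))
E
```

```text
(no output)
```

View pics/crops0.png

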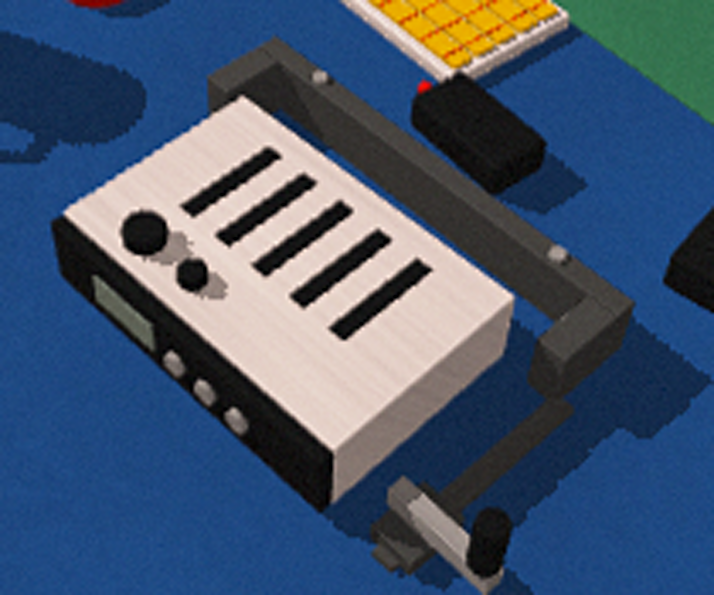

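>>> {"name": "move_arm", "arguments": {
  "series": [
    {"spin": 0.74,"dx": 0.8,"dy": -0.4,"claw": 0},
    {"spin": 0.73,"dx": 0.8,"dy": -0.7},
    {"spin": 0.73,"dx": 0.8,"dy": -0.7},
    {"dx": 0.7,"dy": -0.95},
    {"dx": 0.7,"dy": -0.95},
    {"dx": 0.7,"dy": -0.95},
    {"dx": 0.6,"dy": -0.95},
    {"dx": 0.6,"dy": -0.95},
    {"dx": 0.5,"dy": -0.95},
    {"dx": 0.4,"dy": -0.95},
    {"dx": 0.4,"dy": -0.95},
    {"dx": 0.3,"dy": -0.95},
    {"dx": 0.2,"dy": -0.95},
    {"dx": 0.1,"dy": -0.95},
    {"dx": 0.1,"dy": -0.95},
    {"dy": -0.95},
    {"dy": -0.95},
    {"dy": -0.95},
    {"dy": -0.5},
    {}
  ]
}}

```text
schema error: expected keys dx, dy, dz, spin, claw
```

>>> {"name": "move_arm", "arguments": {
  "series": [
    {"dx": 0.8,"dy": -0.4,"dz": 0,"spin": 0.74,"claw": 0},
    {"dx": 0.8,"dy": -0.7,"dz": 0,"spin": 0.73,"claw": 0},
    {"dx": 0.8,"dy": -0.7,"dz": 0,"spin": 0.73,"claw": 0},
    {"dx": 0.7,"dy": -0.95,"dz": 0,"spin": 0,"claw": 0},
    {"dx": 0.7,"dy": -0.95,"dz": 0,"spin": 0,"claw": 0},
    {"dx": 0.7,"dy": -0.95,"dz": 0,"spin": 0,"claw": 0},
    {"dx": 0.6,"dy": -0.95,"dz": 0,"spin": 0,"claw": 0},
    {"dx": 0.6,"dy": -0.95,"dz": 0,"spin": 0,"claw": 0},
    {"dx": 0.5,"dy": -0.95,"dz": 0,"spin": 0,"claw": 0},
    {"dx": 0.4,"dy": -0.95,"dz": 0,"spin": 0,"claw": 0},
    {"dx": 0.4,"dy": -0.95,"dz": 0,"spin": 0,"claw": 0},
    {"dx": 0.3,"dy": -0.95,"dz": 0,"spin": 0,"claw": 0},
    {"dx": 0.2,"dy": -0.95,"dz": 0,"spin": 0,"claw": 0},
    {"dx": 0.1,"dy": -0.95,"dz": 0,"spin": 0,"claw": 0},
    {"dx": 0,"dy": -0.95,"dz": 0,"spin": 0,"claw": 0},
    {"dx": 0,"dy": -0.95,"dz": 0,"spin": 0,"claw": 0},
    {"dx": 0,"dy": -0.95,"dz": 0,"spin": 0,"claw": 0},
    {"dx": 0,"dy": -0.95,"dz": 0,"spin": 0,"claw": 0},
    {"dx": 0,"dy": -0.5,"dz": 0,"spin": 0,"claw": 0},
    {"dx": 0,"dy": 0,"dz": 0,"spin": 0,"claw": 0}
  ]
}}

```text
t: 2.1
tcp_pos: [0.4587, 0.0075, 0.2312]
orientation: [[0.997, 0.081, -0.001], [0.081, -0.997, 0.001], [-0.0, -0.001, -1.0]]
wrist_force: [-0.1, -0.2, -0.3]
gripper_width: 0.0002
```

>>> {"name": "move_arm", "arguments": {
  "series": [
    {"dx": 0.25,"dy": -0.3,"dz": 0.9,"spin": 0,"claw": 0},
    {"dx": 0.25,"dy": -0.3,"dz": 0.9,"spin": 0,"claw": 0},
    {"dx": 0.25,"dy": -0.3,"dz": 0.9,"spin": 0,"claw": 0},
    {"dx": 0.2,"dy": -0.3,"dz": 0.9,"spin": 0,"claw": 0},
    {"dx": 0,"dy": 0,"dz": 0.9,"spin": 0,"claw": 0},
    {"dx": 0,"dy": 0,"dz": 0.6,"spin": 0,"claw": 0},
    {"dx": 0,"dy": 0,"dz": 0,"spin": 0,"claw": 0}
  ]
}}

```text
t: 2.8
tcp_pos: [0.4916, 0.0531, 0.0244]
orientation: [[0.997, 0.073, -0.006], [0.073, -0.997, -0.002], [-0.006, 0.002, -1.0]]
wrist_force: [-0.7, 0.4, -0.2]
gripper_width: 0.0002
```

```bash
cat > look.py <<'E'
import sys
from h import *
n=sys.argv[1];s=st()
p,d=eyes.read_camera('top');x,y,w,h=[int(v) for v in sys.argv[2:6]] if len(sys.argv)>2 else (140,120,290,200)
cv2.imwrite(f'pics/top{n}.png',p);cv2.imwrite(f'pics/c{n}.png',cv2.resize(p[y:y+h,x:x+w],None,fx=2.75,fy=2.75,interpolation=cv2.INTER_CUBIC))
o=np.array([.7306,-.0127]);a=np.radians(4.3);B=np.array([[np.cos(a),-np.sin(a)],[np.sin(a),np.cos(a)]])
print('tcp bay',((s['tcp_pos'][:2]-o)@B*1000).round(1))
# rear edge and side edges of white top
q=quad(white('top',p));X=(onz('top',q,.062)[:,:2]-o)@B*1000
X=X[np.argsort(-X[:,0])];r=X[:2][np.argsort(X[:2,1])];f=X[2:][np.argsort(X[2:,1])]
print('rearR,rearL',r.round(1).tolist(),'frontR,L(white)',f.round(1).tolist(),'yaw',np.degrees(np.arctan2(-(r[1]-r[0])[0],(r[1]-r[0])[1])).round(2))
E
python3 look.py 1
```

```text
{'t': 2.8, 'qpos': [-10.8822, 38.169, -0.758, 128.2504, 2.1467, 13.9657, -99.3677], 'tcp_pos': [0.4916, 0.0531, 0.0244], 'orientation': [[0.9973, 0.0732, -0.0062], [0.0732, -0.9973, -0.0021], [-0.0064, 0.0017, -1.0]], 'wrist_force': [-0.7404, 0.4189, -0.1538], 'gripper_width': 0.0002}
tcp bay [-233.4   83.5]
rearR,rearL [[-42.8, -111.4], [-49.9, 107.8]] frontR,L(white) [[-184.3, -115.3], [-166.3, 103.9]] yaw 1.85
```

View pics/c1.png

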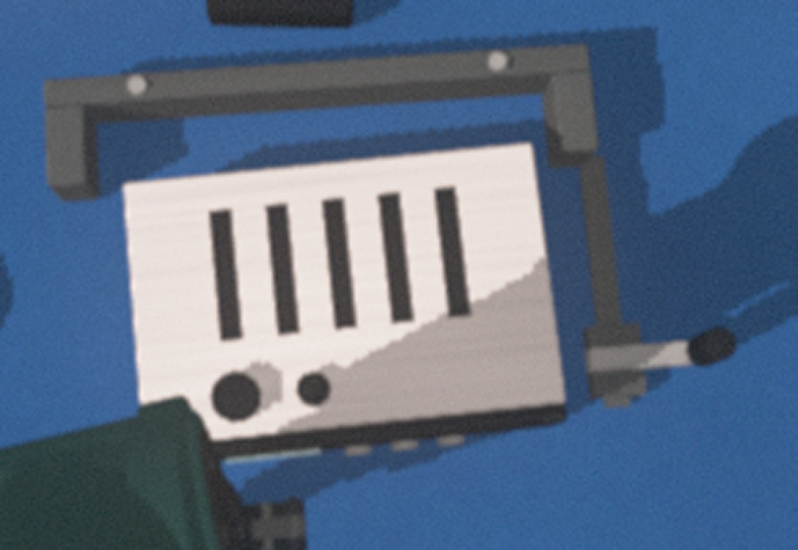

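>>> {"name": "move_arm", "arguments": {
  "series": [
    {"dx": 0.15,"dy": -0.15,"dz": 0,"spin": 0,"claw": 0},
    {"dx": 0.15,"dy": 0,"dz": 0,"spin": 0,"claw": 0},
    {"dx": 0.05,"dy": 0,"dz": 0,"spin": 0,"claw": 0},
    {"dx": 0.025,"dy": 0,"dz": 0,"spin": 0,"claw": 0},
    {"dx": 0.025,"dy": 0,"dz": 0,"spin": 0,"claw": 0},
    {"dx": 0.025,"dy": 0,"dz": 0,"spin": 0,"claw": 0},
    {"dx": 0.025,"dy": 0,"dz": 0,"spin": 0,"claw": 0},
    {"dx": 0.025,"dy": 0,"dz": 0,"spin": 0,"claw": 0},
    {"dx": 0.025,"dy": 0,"dz": 0,"spin": 0,"claw": 0}
  ]
}}

```text
t: 3.75
tcp_pos: [0.5129, 0.0622, 0.0272]
orientation: [[0.997, 0.074, -0.0], [0.074, -0.997, -0.0], [-0.0, 0.0, -1.0]]
wrist_force: [-0.1, -0.2, -1.0]
gripper_width: -0.0
```

>>> {"name": "move_arm", "arguments": {
  "series": [
    {"dx": 0.025,"dy": 0,"dz": 0.02,"spin": 0,"claw": 0},
    {"dx": 0.025,"dy": 0,"dz": 0.02,"spin": 0,"claw": 0},
    {"dx": 0.025,"dy": 0,"dz": 0.02,"spin": 0,"claw": 0},
    {"dx": 0.025,"dy": 0,"dz": 0,"spin": 0,"claw": 0}
  ]
}}

```text
t: 4.15
tcp_pos: [0.5153, 0.0623, 0.0245]
orientation: [[0.997, 0.075, -0.003], [0.075, -0.997, -0.001], [-0.004, 0.0, -1.0]]
wrist_force: [-2.9, -0.9, 1.2]
gripper_width: -0.0003
```

>>> {"name": "move_arm", "arguments": {
  "series": [
    {"dx": 0.02,"dy": 0,"dz": 0,"spin": 0,"claw": 0},
    {"dx": 0.02,"dy": 0,"dz": 0,"spin": 0,"claw": 0},
    {"dx": 0.02,"dy": 0,"dz": 0,"spin": 0,"claw": 0}
  ]
}}

```text
t: 4.45
tcp_pos: [0.5153, 0.0622, 0.0243]
orientation: [[0.997, 0.075, -0.008], [0.075, -0.997, -0.001], [-0.008, 0.001, -1.0]]
wrist_force: [-7.2, -0.8, 1.8]
gripper_width: -0.0004
```

>>> {"name": "move_arm", "arguments": {
  "series": [
    {"dx": 0.025,"dy": 0,"dz": 0,"spin": 0,"claw": 0},
    {"dx": 0.025,"dy": 0,"dz": 0,"spin": 0,"claw": 0},
    {"dx": 0.025,"dy": 0,"dz": 0,"spin": 0,"claw": 0}
  ]
}}

```text
t: 4.75
tcp_pos: [0.5152, 0.062, 0.0239]
orientation: [[0.997, 0.075, -0.014], [0.075, -0.997, -0.002], [-0.014, 0.001, -1.0]]
wrist_force: [-9.8, -0.5, 2.3]
gripper_width: 0.0001
```

>>> {"name": "move_arm", "arguments": {
  "series": [
    {"dx": 0.025,"dy": 0,"dz": 0,"spin": 0,"claw": 0},
    {"dx": 0.025,"dy": 0,"dz": 0,"spin": 0,"claw": 0},
    {"dx": 0.025,"dy": 0,"dz": 0,"spin": 0,"claw": 0}
  ]
}}

```text
t: 5.05
tcp_pos: [0.5151, 0.0618, 0.0234]
orientation: [[0.997, 0.075, -0.019], [0.075, -0.997, -0.004], [-0.02, 0.002, -1.0]]
wrist_force: [-13.0, 0.1, 2.6]
gripper_width: -0.0006
```

>>> {"name": "move_arm", "arguments": {
  "series": [
    {"dx": 0.025,"dy": 0,"dz": 0,"spin": 0,"claw": 0},
    {"dx": 0.025,"dy": 0,"dz": 0,"spin": 0,"claw": 0}
  ]
}}

```text
t: 5.25
tcp_pos: [0.5163, 0.0622, 0.0232]
orientation: [[0.997, 0.076, -0.021], [0.076, -0.997, -0.003], [-0.021, 0.002, -1.0]]
wrist_force: [-13.7, 0.9, 1.4]
gripper_width: 0.0002
```

>>> {"name": "move_arm", "arguments": {
  "series": [
    {"dx": 0.03,"dy": 0,"dz": 0,"spin": 0,"claw": 0},
    {"dx": 0.03,"dy": 0,"dz": 0,"spin": 0,"claw": 0},
    {"dx": 0.03,"dy": 0,"dz": 0,"spin": 0,"claw": 0},
    {"dx": 0.03,"dy": 0,"dz": 0,"spin": 0,"claw": 0}
  ]
}}

```text
t: 5.65
tcp_pos: [0.5211, 0.0633, 0.023]
orientation: [[0.997, 0.076, -0.021], [0.076, -0.997, -0.003], [-0.021, 0.001, -1.0]]
wrist_force: [-14.1, 1.7, 0.1]
gripper_width: 0.0002
```

Steady at 14 N. Speed up slightly.

>>> {"name": "move_arm", "arguments": {
  "series": [
    {"dx": 0.035,"dy": 0,"dz": 0,"spin": 0,"claw": 0},
    {"dx": 0.04,"dy": 0,"dz": 0,"spin": 0,"claw": 0},
    {"dx": 0.04,"dy": 0,"dz": 0,"spin": 0,"claw": 0},
    {"dx": 0.04,"dy": 0,"dz": 0,"spin": 0,"claw": 0},
    {"dx": 0.04,"dy": 0,"dz": 0,"spin": 0,"claw": 0}
  ]
}}

```text
t: 6.15
tcp_pos: [0.5288, 0.0644, 0.0228]
orientation: [[0.997, 0.076, -0.021], [0.076, -0.997, -0.002], [-0.021, 0.0, -1.0]]
wrist_force: [-14.5, 3.2, -0.5]
gripper_width: -0.0001
```

```bash
python3 look.py 2
```

```text
{'t': 6.15, 'qpos': [-10.9054, 39.6458, -1.1531, 122.8623, 1.8846, 18.7126, -99.2306], 'tcp_pos': [0.5288, 0.0644, 0.0228], 'orientation': [[0.9969, 0.0761, -0.0211], [0.076, -0.9971, -0.0021], [-0.0212, 0.0005, -0.9998]], 'wrist_force': [-14.4625, 3.1525, -0.4683], 'gripper_width': -0.0001}
tcp bay [-195.5   92. ]Traceback (most recent call last):
  File "look.py", line 9, in <module>
    q=quad(white('top',p));X=(onz('top',q,.062)[:,:2]-o)@B*1000
  File "h.py", line 31, in quad
    v,w=L[k-1],L[k];r=np.linalg.solve(np.c_[v[:2],-w[:2]],w[2:]-v[2:]);out.append(v[2:]+v[:2]*r[0])
                      ~~~~~~~~~~~~~~~^^^^^^^^^^^^^^^^^^^^^^^^^^^^^^^^^
    r = gufunc(a, b, signature=signature)
    raise LinAlgError("Singular matrix")
numpy.linalg.LinAlgError: Singular matrix
```

View pics/c2.png

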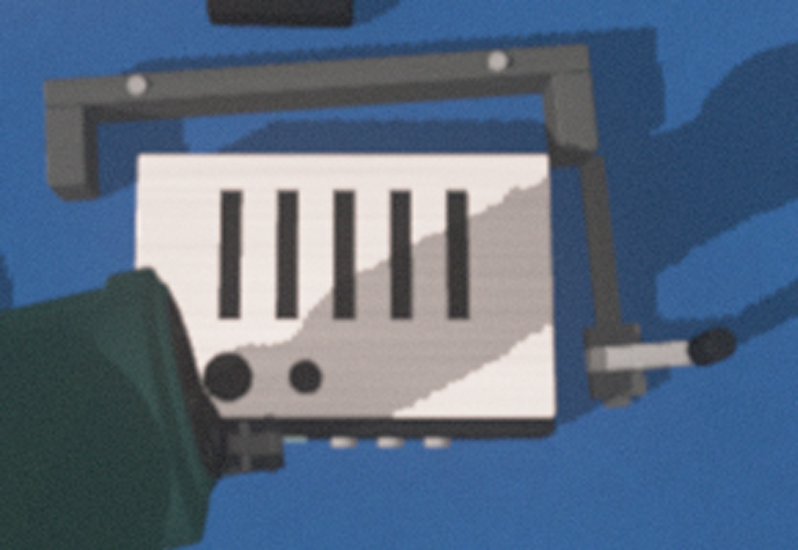

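```bash
cat > look.py <<'E'
import sys
from h import *
n=sys.argv[1];s=st()
p,d=eyes.read_camera('top')
cv2.imwrite(f'pics/top{n}.png',p);cv2.imwrite(f'pics/c{n}.png',cv2.resize(p[120:320,140:430],None,fx=2.75,fy=2.75,interpolation=cv2.INTER_CUBIC))
o=np.array([.7306,-.0127]);a=np.radians(4.3);B=np.array([[np.cos(a),-np.sin(a)],[np.sin(a),np.cos(a)]])
print('tcp bay',((s['tcp_pos'][:2]-o)@B*1000).round(1))
h=cv2.cvtColor(p,cv2.COLOR_BGR2HSV);m=((h[...,2]>95)&(h[...,1]<60)).astype(np.uint8)*255
z=np.zeros_like(m);z[135:300,176:352]=255;m=cv2.morphologyEx(m&z,cv2.MORPH_OPEN,np.ones((5,5)))
g=cv2.cvtColor(p,cv2.COLOR_BGR2GRAY).astype(float)
cols=[c for c in range(176,352) if m[:,c].sum()>255*15]
def sub(v,k):  # half crossing between k-3 and k+2
    w=v[k-4:k+3];t=(w[0]+w[-1])/2
    for i in range(len(w)-1):
        if (w[i]-t)*(w[i+1]-t)<=0 and w[i]!=w[i+1]: return k-4+i+(t-w[i])/(w[i+1]-w[i])
    return k
R=[(c,sub(g[:,c],np.argmax(m[:,c]>0))) for c in cols[6:-6]]
def fl(q): 
    v=cv2.fitLine(np.array(q,np.float32),cv2.DIST_WELSCH,0,.01,.01).ravel();return v
def X(v,w): r=np.linalg.solve(np.c_[v[:2],-w[:2]],w[2:]-v[2:]);return v[2:]+v[:2]*r[0]
vr=fl(R);r0=int(np.median([y for _,y in R]))
Lq=[];Rq=[]
for r in range(r0+12,r0+42):
    k=np.flatnonzero(m[r]);Lq.append((sub(g[r],k[0]),r));Rq.append((559-sub(g[r][::-1],559-k[-1]),r))
pts=np.array([X(vr,fl(Rq)),X(vr,fl(Lq))])
W=(onz('top',pts,.062)[:,:2]-o)@B*1000
u=W[1]-W[0];yaw=np.arctan2(-u[0],u[1]);c=W.mean(0)-75*np.array([np.cos(yaw),np.sin(yaw)])
print('rearR',W[0].round(1),'rearL',W[1].round(1),'wid',np.linalg.norm(u).round(1),'yaw',np.degrees(yaw).round(2),'centre',c.round(1))
for yy in(-95,95):
    f=c+np.array([-75*np.cos(yaw)-yy*np.sin(yaw),-75*np.sin(yaw)+yy*np.cos(yaw)]);print('front',yy,f.round(1))
E
python3 look.py 3
```

```text
{'t': 6.2, 'qpos': [-10.9066, 39.6518, -1.1495, 122.8228, 1.8919, 18.6863, -99.2325], 'tcp_pos': [0.5294, 0.0645, 0.0228], 'orientation': [[0.9969, 0.0761, -0.02], [0.0761, -0.9971, -0.0019], [-0.0201, 0.0004, -0.9998]], 'wrist_force': [-11.5115, 1.9094, -2.2516], 'gripper_width': 0.0}
tcp bay [-194.9   92.1]Traceback (most recent call last):
  File "look.py", line 24, in <module>
    k=np.flatnonzero(m[r]);Lq.append((sub(g[r],k[0]),r));Rq.append((559-sub(g[r][::-1],559-k[-1]),r))
                                               ~^^^
IndexError: index 0 is out of bounds for axis 0 with size 0
```

```bash
python3 - <<'E'
import cv2,numpy as np
p=cv2.imread('pics/top3.png');h=cv2.cvtColor(p,cv2.COLOR_BGR2HSV)
for (x,y) in [(220,215),(320,220),(180,180),(260,155),(230,185),(320,265),(300,250),(189,150)]: print(x,y,p[y,x],h[y,x])
E
```

```text
220 215 [ 99 101 110] [  5  25 110]
320 220 [159 164 176] [  9  25 176]
180 180 [109  77  54] [107 129 109]
260 155 [76 77 79] [10 10 79]
230 185 [223 227 236] [  9  14 236]
320 265 [224 228 237] [  9  14 237]
300 250 [163 165 178] [  4  21 178]
189 150 [173 174 183] [  3  14 183]
```

```bash
python3 - <<'E'
s=open('look.py').read()
s=s.replace("[...,2]>95","[...,2]>120").replace("np.ones((5,5)))\n","np.ones((5,5)))\nnn,lab,sts,_=cv2.connectedComponentsWithStats(m);m=(lab==1+np.argmax(sts[1:,4])).astype(np.uint8)*255\n",1)
s=s.replace("p,d=eyes.read_camera('top')","p=cv2.imread(sys.argv[2]) if len(sys.argv)>2 else eyes.read_camera('top')[0]")
open('look.py','w').write(s)
E
python3 look.py 3 pics/top3.png; python3 look.py 0 pics/top0.png
```

```text
{'t': 6.25, 'qpos': [-10.9048, 39.6511, -1.1444, 122.8219, 1.8949, 18.6618, -99.235], 'tcp_pos': [0.5295, 0.0645, 0.0228], 'orientation': [[0.9969, 0.076, -0.0196], [0.076, -0.9971, -0.0019], [-0.0197, 0.0004, -0.9998]], 'wrist_force': [-11.6555, 2.2048, -1.5149], 'gripper_width': 0.0002}
tcp bay [-194.7   92. ]
rearR [ -49.9 -120.2] rearL [-33.8  99. ] wid 219.8 yaw -4.19 centre [-116.6   -5.1]
front -95 [-198.4  -94.4]
front 95 [-184.5   95.1]
{'t': 6.25, 'qpos': [-10.9048, 39.6511, -1.1444, 122.8219, 1.8949, 18.6618, -99.235], 'tcp_pos': [0.5295, 0.0645, 0.0228], 'orientation': [[0.9969, 0.076, -0.0196], [0.076, -0.9971, -0.0019], [-0.0197, 0.0004, -0.9998]], 'wrist_force': [-11.6555, 2.2048, -1.5149], 'gripper_width': 0.0002}
tcp bay [-194.7   92. ]
rearR [ -42.6 -111.6] rearL [-50. 108.] wid 219.7 yaw 1.94 centre [-121.2   -4.4]
front -95 [-193.  -101.8]
front 95 [-199.4   88.1]
```

>>> {"name": "move_arm", "arguments": {
  "series": [
    {"dx": -0.9,"dy": 0,"dz": 0,"spin": 0,"claw": 0},
    {"dx": -0.05,"dy": 0.95,"dz": 0,"spin": 0,"claw": 0},
    {"dx": 0,"dy": 0.95,"dz": 0,"spin": 0,"claw": 0},
    {"dx": 0,"dy": 0.95,"dz": 0,"spin": 0,"claw": 0},
    {"dx": 0,"dy": 0.95,"dz": 0,"spin": 0,"claw": 0},
    {"dx": 0,"dy": 0.85,"dz": 0,"spin": 0,"claw": 0},
    {"dx": 0,"dy": 0,"dz": 0,"spin": 0,"claw": 0}
  ]
}}

```text
t: 6.95
tcp_pos: [0.5177, -0.1315, 0.0253]
orientation: [[0.998, 0.064, 0.005], [0.064, -0.998, -0.005], [0.004, 0.005, -1.0]]
wrist_force: [0.2, -0.8, -0.1]
gripper_width: -0.0002
```

```bash
python3 look.py 4
```

```text
{'t': 6.95, 'qpos': [11.7623, 39.1453, -3.4162, 123.6317, 8.0704, 17.1293, -84.9027], 'tcp_pos': [0.5177, -0.1315, 0.0253], 'orientation': [[0.9979, 0.0644, 0.0046], [0.0644, -0.9979, -0.0045], [0.0043, 0.0048, -1.0]], 'wrist_force': [0.1754, -0.76, -0.054], 'gripper_width': -0.0002}
tcp bay [-221.2 -102.5]
rearR [ -50.1 -120.6] rearL [-33.4  98.4] wid 219.6 yaw -4.35 centre [-116.6   -5.4]
front -95 [-198.6  -94.4]
front 95 [-184.1   95. ]
```

>>> {"name": "move_arm", "arguments": {
  "series": [
    {"dx": 0.15,"dy": -0.14,"dz": 0,"spin": 0,"claw": 0},
    {"dx": 0.06,"dy": 0,"dz": 0,"spin": 0,"claw": 0},
    {"dx": 0.03,"dy": 0,"dz": 0,"spin": 0,"claw": 0},
    {"dx": 0.03,"dy": 0,"dz": 0,"spin": 0,"claw": 0},
    {"dx": 0.03,"dy": 0,"dz": 0,"spin": 0,"claw": 0},
    {"dx": 0.03,"dy": 0,"dz": 0,"spin": 0,"claw": 0},
    {"dx": 0.04,"dy": 0,"dz": 0,"spin": 0,"claw": 0},
    {"dx": 0.05,"dy": 0,"dz": 0,"spin": 0,"claw": 0},
    {"dx": 0.05,"dy": 0,"dz": 0,"spin": 0,"claw": 0},
    {"dx": 0.04,"dy": 0,"dz": 0,"spin": 0,"claw": 0}
  ]
}}

```text
t: 8.0
tcp_pos: [0.5297, -0.1173, 0.0239]
orientation: [[0.997, 0.073, -0.012], [0.073, -0.997, 0.0], [-0.012, -0.001, -1.0]]
wrist_force: [-9.1, 0.2, 2.0]
gripper_width: -0.0001
```

>>> {"name": "move_arm", "arguments": {
  "series": [
    {"dx": 0.04,"dy": 0.02,"dz": 0,"spin": 0,"claw": 0},
    {"dx": 0.04,"dy": 0.02,"dz": 0,"spin": 0,"claw": 0},
    {"dx": 0.03,"dy": 0.02,"dz": 0,"spin": 0,"claw": 0},
    {"dx": 0.03,"dy": 0.02,"dz": 0,"spin": 0,"claw": 0}
  ]
}}

```text
t: 8.4
tcp_pos: [0.5311, -0.1191, 0.0231]
orientation: [[0.997, 0.073, -0.02], [0.073, -0.997, 0.001], [-0.02, -0.003, -1.0]]
wrist_force: [-11.9, 0.7, 2.2]
gripper_width: -0.0001
```

>>> {"name": "move_arm", "arguments": {
  "series": [
    {"dx": 0.04,"dy": 0.01,"dz": 0,"spin": 0,"claw": 0},
    {"dx": 0.045,"dy": 0,"dz": 0,"spin": 0,"claw": 0},
    {"dx": 0.05,"dy": 0,"dz": 0,"spin": 0,"claw": 0},
    {"dx": 0.05,"dy": 0,"dz": 0,"spin": 0,"claw": 0},
    {"dx": 0.05,"dy": 0,"dz": 0,"spin": 0,"claw": 0},
    {"dx": 0.05,"dy": 0,"dz": 0,"spin": 0,"claw": 0}
  ]
}}

```text
t: 9.0
tcp_pos: [0.5408, -0.1216, 0.0226]
orientation: [[0.997, 0.071, -0.023], [0.071, -0.997, -0.001], [-0.023, -0.0, -1.0]]
wrist_force: [-12.9, -4.3, -0.9]
gripper_width: 0.0001
```

>>> {"name": "move_arm", "arguments": {
  "series": [
    {"dx": 0.05,"dy": 0,"dz": 0,"spin": 0,"claw": 0},
    {"dx": 0.05,"dy": 0,"dz": 0,"spin": 0,"claw": 0},
    {"dx": 0.05,"dy": 0,"dz": 0,"spin": 0,"claw": 0},
    {"dx": 0.05,"dy": 0,"dz": 0,"spin": 0,"claw": 0},
    {"dx": 0.05,"dy": 0,"dz": 0,"spin": 0,"claw": 0}
  ]
}}

```text
t: 9.5
tcp_pos: [0.5503, -0.1217, 0.0224]
orientation: [[0.997, 0.071, -0.024], [0.071, -0.997, -0.002], [-0.024, 0.001, -1.0]]
wrist_force: [-13.2, -5.6, 0.0]
gripper_width: -0.0002
```

```bash
python3 look.py 5
```

```text
{'t': 9.5, 'qpos': [10.4116, 40.7964, -3.8022, 118.7496, 7.4548, 22.0381, -85.3852], 'tcp_pos': [0.5503, -0.1217, 0.0224], 'orientation': [[0.9972, 0.0708, -0.0241], [0.0708, -0.9975, -0.0022], [-0.0242, 0.0005, -0.9997]], 'wrist_force': [-13.2298, -5.592, 0.0144], 'gripper_width': -0.0002}
tcp bay [-187.9  -95.1]
rearR [ -23.6 -141.5] rearL [-43.9 111.4] wid 253.7 yaw 4.58 centre [-108.5  -21.1]
front -95 [-175.6 -121.7]
front 95 [-190.8   67.6]
```

>>> {"name": "move_arm", "arguments": {
  "series": [
    {"dx": 0.05,"dy": 0,"dz": 0,"spin": 0,"claw": 0},
    {"dx": 0.05,"dy": 0,"dz": 0,"spin": 0,"claw": 0},
    {"dx": 0.05,"dy": 0,"dz": 0,"spin": 0,"claw": 0}
  ]
}}

```text
t: 9.85
tcp_pos: [0.5562, -0.1217, 0.0223]
orientation: [[0.997, 0.07, -0.024], [0.07, -0.998, -0.003], [-0.024, 0.001, -1.0]]
wrist_force: [-13.5, -5.9, -1.0]
gripper_width: 0.0
```

```bash
sed -i 's/^c=W.mean.*//; s/c=W.mean(0)-75\*np.array(\[np.cos(yaw),np.sin(yaw)\])/ey=np.array([-np.sin(yaw),np.cos(yaw)]);ex=np.array([np.cos(yaw),np.sin(yaw)]);cL=W[1]-75*ex-110*ey;cR=W[0]-75*ex+110*ey;print("cL",cL.round(1),"cR",cR.round(1));c=cL if (abs(np.linalg.norm(u)-220)>2 and s["tcp_pos"][1]<0) else (cR if abs(np.linalg.norm(u)-220)>2 else (cL+cR)\/2);print("true rearR",(c+75*ex-110*ey).round(1),"rearL",(c+75*ex+110*ey).round(1))/' look.py; python3 look.py 6
```

```text
{'t': 9.85, 'qpos': [10.3215, 41.0143, -3.8079, 118.0104, 7.3984, 22.5653, -85.4181], 'tcp_pos': [0.5562, -0.1217, 0.0223], 'orientation': [[0.9972, 0.0704, -0.0242], [0.0704, -0.9975, -0.0027], [-0.0244, 0.001, -0.9997]], 'wrist_force': [-13.4783, -5.9208, -0.9738], 'gripper_width': 0.0}
tcp bay [-182.1  -95.7]
cL [-107.7   -3.9] cR [-103.5  -38. ]
true rearR [ -19.8 -103.8] rearL [-46.8 114.5]
rearR [ -15.5 -137.9] rearL [-46.8 114.5] wid 254.4 yaw 7.06 centre [-107.7   -3.9]
front -95 [-170.5 -107.4]
front 95 [-193.8   81.2]
```

View pics/c6.png

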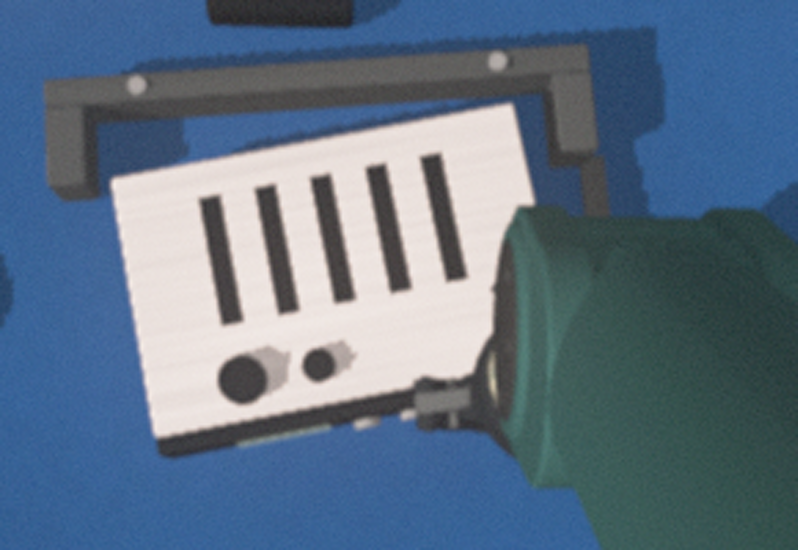

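>>> {"name": "move_arm", "arguments": {
  "series": [
    {"dx": -0.9,"dy": 0,"dz": 0,"spin": 0,"claw": 0},
    {"dx": -0.25,"dy": -0.85,"dz": 0,"spin": 0,"claw": 0},
    {"dx": 0,"dy": -0.95,"dz": 0,"spin": 0,"claw": 0},
    {"dx": 0,"dy": -0.95,"dz": 0,"spin": 0,"claw": 0},
    {"dx": 0,"dy": -0.95,"dz": 0,"spin": 0,"claw": 0},
    {"dx": 0,"dy": -0.7,"dz": 0,"spin": 0,"claw": 0},
    {"dx": 0,"dy": 0,"dz": 0,"spin": 0,"claw": 0}
  ]
}}

```text
t: 10.6
tcp_pos: [0.5109, 0.0602, 0.025]
orientation: [[0.997, 0.083, 0.002], [0.083, -0.997, 0.004], [0.003, -0.004, -1.0]]
wrist_force: [1.0, 0.1, 0.0]
gripper_width: 0.0001
```

```bash
python3 look.py 7
```

```text
{'t': 10.6, 'qpos': [-10.661, 38.5884, -1.3528, 126.0779, 2.4994, 15.1736, -99.3737], 'tcp_pos': [0.5109, 0.0602, 0.025], 'orientation': [[0.9966, 0.0829, 0.0024], [0.0829, -0.9966, 0.0039], [0.0027, -0.0037, -1.0]], 'wrist_force': [0.963, 0.12, 0.0371], 'gripper_width': 0.0001}
tcp bay [-213.6   89.2]
cL [-107.2   -3.7] cR [-107.3   -3. ]
true rearR [ -18.3 -102.4] rearL [-47.6 115.6]
rearR [ -18.4 -102.1] rearL [-47.5 115.3] wid 219.3 yaw 7.64 centre [-107.3   -3.4]
front -95 [-169.  -107.5]
front 95 [-194.2   80.8]
```

>>> {"name": "move_arm", "arguments": {
  "series": [
    {"dx": 0.1,"dy": 0,"dz": 0,"spin": 0,"claw": 0},
    {"dx": 0.05,"dy": 0,"dz": 0,"spin": 0,"claw": 0},
    {"dx": 0.03,"dy": 0,"dz": 0,"spin": 0,"claw": 0},
    {"dx": 0.03,"dy": 0,"dz": 0,"spin": 0,"claw": 0},
    {"dx": 0.03,"dy": 0,"dz": 0,"spin": 0,"claw": 0},
    {"dx": 0.05,"dy": 0,"dz": 0,"spin": 0,"claw": 0},
    {"dx": 0.05,"dy": 0,"dz": 0,"spin": 0,"claw": 0},
    {"dx": 0.05,"dy": 0,"dz": 0,"spin": 0,"claw": 0},
    {"dx": 0.05,"dy": 0,"dz": 0,"spin": 0,"claw": 0},
    {"dx": 0.04,"dy": 0,"dz": 0,"spin": 0,"claw": 0}
  ]
}}

```text
t: 11.65
tcp_pos: [0.5204, 0.0539, 0.0236]
orientation: [[0.997, 0.075, -0.017], [0.075, -0.997, -0.003], [-0.017, 0.002, -1.0]]
wrist_force: [-11.5, -1.4, 2.0]
gripper_width: -0.0004
```

>>> {"name": "move_arm", "arguments": {
  "series": [
    {"dx": 0.04,"dy": -0.02,"dz": 0,"spin": 0,"claw": 0},
    {"dx": 0.03,"dy": -0.02,"dz": 0,"spin": 0,"claw": 0},
    {"dx": 0.03,"dy": -0.02,"dz": 0,"spin": 0,"claw": 0},
    {"dx": 0.04,"dy": -0.02,"dz": 0,"spin": 0,"claw": 0},
    {"dx": 0.05,"dy": -0.02,"dz": 0,"spin": 0,"claw": 0},
    {"dx": 0.05,"dy": -0.02,"dz": 0,"spin": 0,"claw": 0}
  ]
}}

```text
t: 12.25
tcp_pos: [0.5268, 0.0591, 0.0231]
orientation: [[0.997, 0.075, -0.022], [0.075, -0.997, -0.004], [-0.022, 0.003, -1.0]]
wrist_force: [-13.2, -0.4, 1.8]
gripper_width: 0.0001
```

>>> {"name": "move_arm", "arguments": {
  "series": [
    {"dx": 0.05,"dy": -0.02,"dz": 0,"spin": 0,"claw": 0},
    {"dx": 0.055,"dy": -0.02,"dz": 0,"spin": 0,"claw": 0},
    {"dx": 0.055,"dy": -0.02,"dz": 0,"spin": 0,"claw": 0},
    {"dx": 0.055,"dy": -0.02,"dz": 0,"spin": 0,"claw": 0},
    {"dx": 0.055,"dy": -0.02,"dz": 0,"spin": 0,"claw": 0},
    {"dx": 0.055,"dy": -0.01,"dz": 0,"spin": 0,"claw": 0},
    {"dx": 0.055,"dy": 0,"dz": 0,"spin": 0,"claw": 0},
    {"dx": 0.055,"dy": 0,"dz": 0,"spin": 0,"claw": 0},
    {"dx": 0.055,"dy": 0,"dz": 0,"spin": 0,"claw": 0}
  ]
}}

```text
t: 13.15
tcp_pos: [0.5457, 0.0671, 0.0225]
orientation: [[0.997, 0.076, -0.023], [0.076, -0.997, -0.002], [-0.023, 0.0, -1.0]]
wrist_force: [-13.5, 2.4, 0.0]
gripper_width: 0.0004
```

```bash
python3 look.py 8
```

```text
{'t': 13.15, 'qpos': [-10.6403, 40.2778, -1.401, 120.612, 2.1804, 20.4275, -99.399], 'tcp_pos': [0.5457, 0.0671, 0.0225], 'orientation': [[0.9968, 0.0762, -0.0226], [0.0762, -0.9971, -0.0021], [-0.0227, 0.0004, -0.9997]], 'wrist_force': [-13.5476, 2.4356, 0.0149], 'gripper_width': 0.0004}
tcp bay [-178.4   93.4]
cL [-98.8   6.3] cR [-99.4  -4. ]
true rearR [ -31.9 -118.7] rearL [-17.3 100.8]
rearR [ -31.9 -118.7] rearL [-16.6 111.1] wid 230.3 yaw -3.8 centre [-99.4  -4. ]
front -95 [-180.6  -93.8]
front 95 [-168.    95.7]
```

>>> {"name": "move_arm", "arguments": {
  "series": [
    {"dx": 0.055,"dy": 0,"dz": 0,"spin": 0,"claw": 0},
    {"dx": 0.055,"dy": 0,"dz": 0,"spin": 0,"claw": 0},
    {"dx": 0.055,"dy": 0,"dz": 0,"spin": 0,"claw": 0},
    {"dx": -0.9,"dy": 0,"dz": 0,"spin": 0,"claw": 0},
    {"dx": -0.1,"dy": 0.95,"dz": 0,"spin": 0,"claw": 0},
    {"dx": 0,"dy": 0.95,"dz": 0,"spin": 0,"claw": 0},
    {"dx": 0,"dy": 0.95,"dz": 0,"spin": 0,"claw": 0},
    {"dx": 0,"dy": 0.95,"dz": 0,"spin": 0,"claw": 0},
    {"dx": 0,"dy": 0.83,"dz": 0,"spin": 0,"claw": 0},
    {"dx": 0,"dy": 0,"dz": 0,"spin": 0,"claw": 0}
  ]
}}

```text
t: 14.2
tcp_pos: [0.539, -0.1277, 0.0252]
orientation: [[0.998, 0.065, 0.003], [0.065, -0.998, -0.004], [0.003, 0.004, -1.0]]
wrist_force: [-0.5, -0.6, -0.5]
gripper_width: -0.0
```

```bash
python3 look.py 9
```

```text
{'t': 14.2, 'qpos': [11.0835, 39.8597, -3.5487, 121.0356, 7.637, 19.1172, -85.1356], 'tcp_pos': [0.539, -0.1277, 0.0252], 'orientation': [[0.9979, 0.0648, 0.0029], [0.0649, -0.9979, -0.0043], [0.0026, 0.0045, -1.0]], 'wrist_force': [-0.5384, -0.5679, -0.4658], 'gripper_width': -0.0}
tcp bay [-199.7 -100.3]
cL [-96.9  -5. ] cR [-96.9  -4.7]
true rearR [ -35.4 -123. ] rearL [-9.5 95.5]
rearR [ -35.4 -122.8] rearL [-9.5 95.3] wid 219.7 yaw -6.78 centre [-96.9  -4.9]
front -95 [-182.6  -90.4]
front 95 [-160.2   98.3]
```

>>> {"name": "move_arm", "arguments": {
  "series": [
    {"dx": 0.06,"dy": 0,"dz": 0,"spin": 0,"claw": 0},
    {"dx": 0.03,"dy": 0,"dz": 0,"spin": 0,"claw": 0},
    {"dx": 0.03,"dy": 0,"dz": 0,"spin": 0,"claw": 0},
    {"dx": 0.03,"dy": 0,"dz": 0,"spin": 0,"claw": 0},
    {"dx": 0.04,"dy": 0,"dz": 0,"spin": 0,"claw": 0},
    {"dx": 0.05,"dy": 0,"dz": 0,"spin": 0,"claw": 0},
    {"dx": 0.05,"dy": 0,"dz": 0,"spin": 0,"claw": 0},
    {"dx": 0.05,"dy": 0.02,"dz": 0,"spin": 0,"claw": 0},
    {"dx": 0.05,"dy": 0.02,"dz": 0,"spin": 0,"claw": 0},
    {"dx": 0.04,"dy": 0.02,"dz": 0,"spin": 0,"claw": 0}
  ]
}}

```text
t: 15.25
tcp_pos: [0.5456, -0.1207, 0.0231]
orientation: [[0.997, 0.074, -0.019], [0.074, -0.997, 0.001], [-0.019, -0.003, -1.0]]
wrist_force: [-11.7, 0.5, 2.5]
gripper_width: -0.0002
```

>>> {"name": "move_arm", "arguments": {
  "series": [
    {"dx": 0.04,"dy": 0.02,"dz": 0,"spin": 0,"claw": 0},
    {"dx": 0.04,"dy": 0.02,"dz": 0,"spin": 0,"claw": 0},
    {"dx": 0.04,"dy": 0.02,"dz": 0,"spin": 0,"claw": 0},
    {"dx": 0.05,"dy": 0.02,"dz": 0,"spin": 0,"claw": 0},
    {"dx": 0.055,"dy": 0.02,"dz": 0,"spin": 0,"claw": 0},
    {"dx": 0.055,"dy": 0.02,"dz": 0,"spin": 0,"claw": 0},
    {"dx": 0.055,"dy": 0.02,"dz": 0,"spin": 0,"claw": 0},
    {"dx": 0.055,"dy": 0.01,"dz": 0,"spin": 0,"claw": 0},
    {"dx": 0.055,"dy": 0,"dz": 0,"spin": 0,"claw": 0},
    {"dx": 0.055,"dy": 0,"dz": 0,"spin": 0,"claw": 0}
  ]
}}

```text
t: 16.25
tcp_pos: [0.5644, -0.1285, 0.0226]
orientation: [[0.997, 0.071, -0.022], [0.071, -0.997, -0.002], [-0.022, 0.0, -1.0]]
wrist_force: [-13.1, -3.1, 0.6]
gripper_width: -0.0002
```

```bash
python3 look.py 10
```

```text
{'t': 16.25, 'qpos': [11.0422, 41.3205, -4.0076, 116.8583, 7.3941, 23.2792, -84.7328], 'tcp_pos': [0.5644, -0.1285, 0.0226], 'orientation': [[0.9972, 0.0714, -0.0216], [0.0714, -0.9974, -0.0017], [-0.0217, 0.0002, -0.9998]], 'wrist_force': [-13.0776, -3.125, 0.6021], 'gripper_width': -0.0002}
tcp bay [-174.4 -103. ]
cL [-92.   -5.1] cR [-91.7 -15. ]
true rearR [ -14.3 -113.2] rearL [-19.6 106.7]
rearR [ -14.1 -123.1] rearL [-19.6 106.7] wid 229.9 yaw 1.38 centre [-92.   -5.1]
front -95 [-164.7 -101.8]
front 95 [-169.2   88.1]
```

View pics/c10.png

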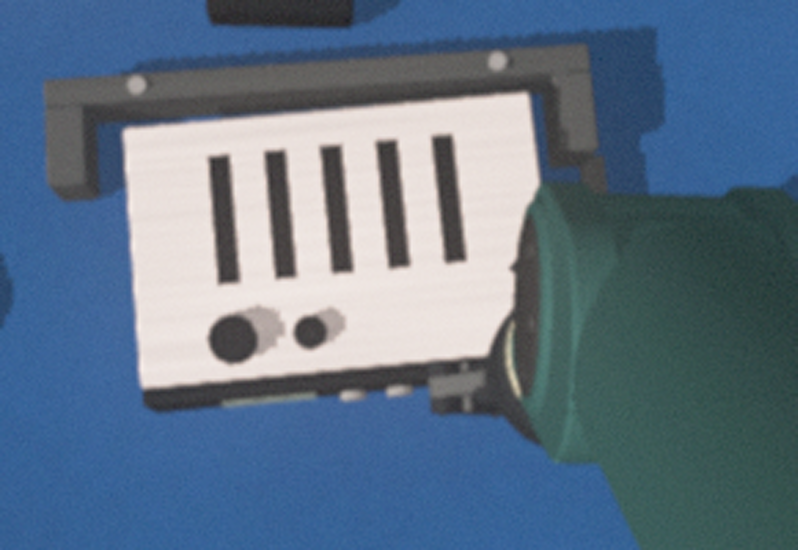

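>>> {"name": "move_arm", "arguments": {
  "series": [
    {"dx": 0.05,"dy": 0,"dz": 0,"spin": 0,"claw": 0},
    {"dx": 0.05,"dy": 0,"dz": 0,"spin": 0,"claw": 0},
    {"dx": 0.05,"dy": 0,"dz": 0,"spin": 0,"claw": 0},
    {"dx": 0.03,"dy": 0,"dz": 0,"spin": 0,"claw": 0},
    {"dx": -0.9,"dy": 0,"dz": 0,"spin": 0,"claw": 0},
    {"dx": -0.1,"dy": -0.95,"dz": 0,"spin": 0,"claw": 0},
    {"dx": 0,"dy": -0.95,"dz": 0,"spin": 0,"claw": 0},
    {"dx": 0,"dy": -0.95,"dz": 0,"spin": 0,"claw": 0},
    {"dx": 0,"dy": -0.95,"dz": 0,"spin": 0,"claw": 0},
    {"dx": 0,"dy": -0.8,"dz": 0,"spin": 0,"claw": 0},
    {"dx": 0,"dy": 0,"dz": 0,"spin": 0,"claw": 0}
  ]
}}

```text
t: 17.4
tcp_pos: [0.5302, 0.0622, 0.0251]
orientation: [[0.996, 0.084, 0.002], [0.084, -0.996, 0.004], [0.003, -0.004, -1.0]]
wrist_force: [-0.3, 0.6, -0.4]
gripper_width: -0.0002
```

```bash
python3 look.py 11
```

```text
{'t': 17.4, 'qpos': [-10.2573, 39.1925, -1.6104, 123.6231, 2.728, 17.0248, -99.2971], 'tcp_pos': [0.5302, 0.0622, 0.0251], 'orientation': [[0.9965, 0.0839, 0.0025], [0.0839, -0.9965, 0.0044], [0.0028, -0.0042, -1.0]], 'wrist_force': [-0.327, 0.6342, -0.3762], 'gripper_width': -0.0002}
tcp bay [-194.2   89.8]
cL [-89.6  -4.2] cR [-89.6  -3.8]
true rearR [  -6.2 -107.7] rearL [-23.6 111.6]
rearR [  -6.2 -107.5] rearL [-23.5 111.4] wid 219.6 yaw 4.53 centre [-89.6  -4. ]
front -95 [-156.9 -104.6]
front 95 [-171.9   84.8]
```

View pics/c11.png

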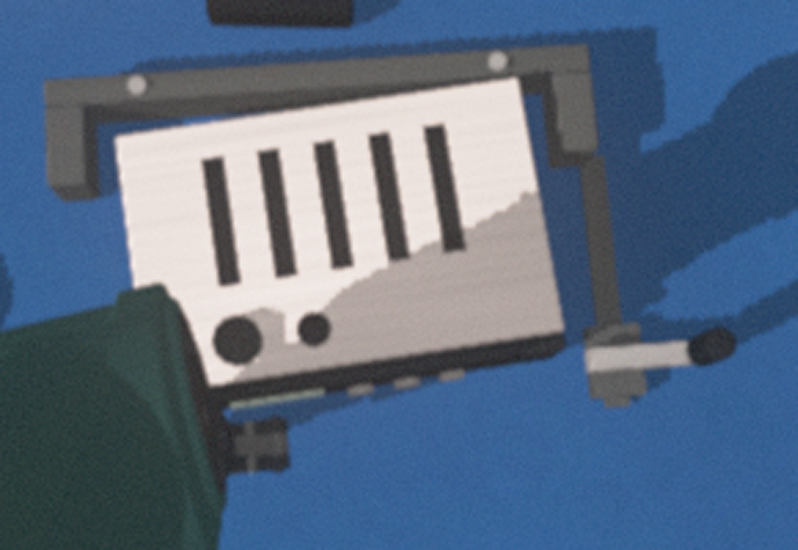

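>>> {"name": "move_arm", "arguments": {
  "series": [
    {"dx": 0.14,"dy": 0,"dz": 0,"spin": 0,"claw": 0},
    {"dx": 0.05,"dy": 0,"dz": 0,"spin": 0,"claw": 0},
    {"dx": 0.03,"dy": 0,"dz": 0,"spin": 0,"claw": 0},
    {"dx": 0.03,"dy": 0,"dz": 0,"spin": 0,"claw": 0},
    {"dx": 0.03,"dy": 0,"dz": 0,"spin": 0,"claw": 0},
    {"dx": 0.04,"dy": 0,"dz": 0,"spin": 0,"claw": 0},
    {"dx": 0.05,"dy": 0,"dz": 0,"spin": 0,"claw": 0},
    {"dx": 0.05,"dy": 0,"dz": 0,"spin": 0,"claw": 0},
    {"dx": 0.05,"dy": 0,"dz": 0,"spin": 0,"claw": 0},
    {"dx": 0.05,"dy": 0,"dz": 0,"spin": 0,"claw": 0}
  ]
}}

```text
t: 18.45
tcp_pos: [0.5431, 0.0556, 0.0237]
orientation: [[0.997, 0.075, -0.014], [0.075, -0.997, -0.003], [-0.014, 0.002, -1.0]]
wrist_force: [-10.3, -0.6, 2.0]
gripper_width: 0.0
```

>>> {"name": "move_arm", "arguments": {
  "series": [
    {"dx": 0.04,"dy": -0.02,"dz": 0,"spin": 0,"claw": 0},
    {"dx": 0.04,"dy": -0.02,"dz": 0,"spin": 0,"claw": 0},
    {"dx": 0.04,"dy": -0.02,"dz": 0,"spin": 0,"claw": 0},
    {"dx": 0.04,"dy": -0.02,"dz": 0,"spin": 0,"claw": 0},
    {"dx": 0.05,"dy": -0.02,"dz": 0,"spin": 0,"claw": 0},
    {"dx": 0.05,"dy": -0.02,"dz": 0,"spin": 0,"claw": 0},
    {"dx": 0.05,"dy": -0.02,"dz": 0,"spin": 0,"claw": 0},
    {"dx": 0.05,"dy": -0.02,"dz": 0,"spin": 0,"claw": 0},
    {"dx": 0.05,"dy": -0.02,"dz": 0,"spin": 0,"claw": 0}
  ]
}}

```text
t: 19.35
tcp_pos: [0.5541, 0.064, 0.0228]
orientation: [[0.997, 0.075, -0.023], [0.075, -0.997, -0.004], [-0.023, 0.002, -1.0]]
wrist_force: [-13.9, 0.4, 2.5]
gripper_width: -0.0002
```

```bash
python3 look.py 12
```

```text
{'t': 19.35, 'qpos': [-10.1416, 40.5326, -1.4859, 119.5767, 2.5107, 21.2369, -99.3176], 'tcp_pos': [0.5541, 0.064, 0.0228], 'orientation': [[0.9969, 0.0753, -0.0227], [0.0752, -0.9972, -0.0035], [-0.023, 0.0018, -0.9997]], 'wrist_force': [-13.8983, 0.3955, 2.548], 'gripper_width': -0.0002}
tcp bay [-170.3   89.7]
cL [-86.2   9.8] cR [-86.3  -4.4]
true rearR [ -12.3 -115. ] rearL [-10.4 105. ]
rearR [ -12.3 -115. ] rearL [-10.3 119.1] wid 234.1 yaw -0.49 centre [-86.3  -4.4]
front -95 [-162.1  -98.7]
front 95 [-160.5   91.3]
```

>>> {"name": "move_arm", "arguments": {
  "series": [
    {"dx": 0.05,"dy": -0.01,"dz": 0,"spin": 0,"claw": 0},
    {"dx": 0.05,"dy": 0,"dz": 0,"spin": 0,"claw": 0},
    {"dx": 0.04,"dy": 0,"dz": 0,"spin": 0,"claw": 0},
    {"dx": 0.03,"dy": 0,"dz": 0,"spin": 0,"claw": 0},
    {"dx": 0.02,"dy": 0,"dz": 0,"spin": 0,"claw": 0},
    {"dx": 0,"dy": 0,"dz": 0,"spin": 0,"claw": 0}
  ]
}}

```text
t: 20.0
tcp_pos: [0.5615, 0.0666, 0.0224]
orientation: [[0.997, 0.076, -0.023], [0.076, -0.997, -0.002], [-0.023, 0.0, -1.0]]
wrist_force: [-14.1, 2.5, 0.9]
gripper_width: 0.0
```

```bash
python3 look.py 13
```

```text
{'t': 20.0, 'qpos': [-10.1068, 40.8507, -1.6291, 118.5864, 2.4421, 21.8921, -99.2473], 'tcp_pos': [0.5615, 0.0666, 0.0224], 'orientation': [[0.9968, 0.0764, -0.0228], [0.0764, -0.9971, -0.0018], [-0.0228, 0.0001, -0.9997]], 'wrist_force': [-14.0856, 2.4535, 0.9337], 'gripper_width': 0.0}
tcp bay [-162.6   91.8]
cL [-82.7  12.1] cR [-83.7  -5.1]
true rearR [ -15.6 -119.4] rearL [ -2.1 100.1]
rearR [ -15.6 -119.4] rearL [ -1.1 117.3] wid 237.2 yaw -3.5 centre [-83.7  -5.1]
front -95 [-164.4  -95.3]
front 95 [-152.8   94.3]
```

View pics/c13.png

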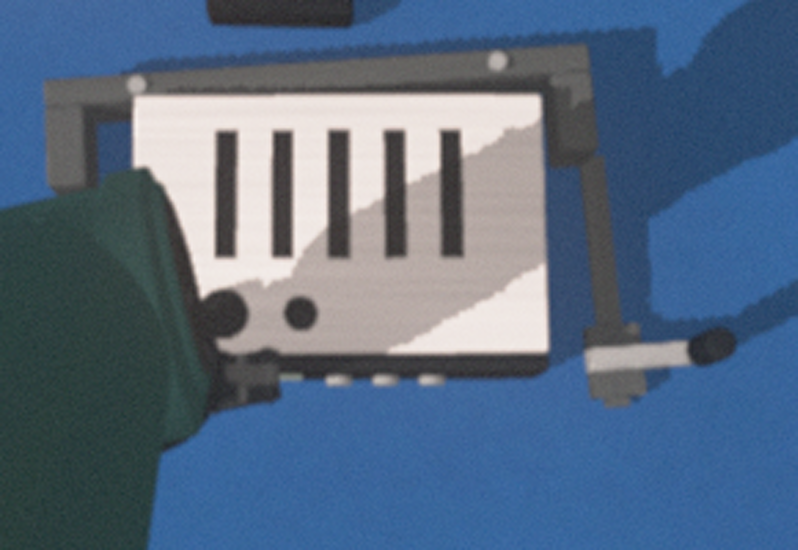

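>>> {"name": "move_arm", "arguments": {
  "series": [
    {"dx": -0.9,"dy": 0,"dz": 0,"spin": 0,"claw": 0},
    {"dx": 0,"dy": 0.95,"dz": 0,"spin": 0,"claw": 0},
    {"dx": 0,"dy": 0.95,"dz": 0,"spin": 0,"claw": 0},
    {"dx": 0,"dy": 0.95,"dz": 0,"spin": 0,"claw": 0},
    {"dx": 0,"dy": 0.95,"dz": 0,"spin": 0,"claw": 0},
    {"dx": 0,"dy": 0.85,"dz": 0,"spin": 0,"claw": 0},
    {"dx": 0,"dy": 0,"dz": 0,"spin": 0,"claw": 0},
    {"dx": 0,"dy": 0,"dz": 0,"spin": 0,"claw": 0}
  ]
}}

```text
t: 20.85
tcp_pos: [0.5521, -0.1236, 0.025]
orientation: [[0.997, 0.072, 0.002], [0.072, -0.997, -0.0], [0.002, 0.001, -1.0]]
wrist_force: [1.0, -0.8, 0.3]
gripper_width: 0.0001
```

```bash
python3 look.py 14
```

```text
{'t': 20.85, 'qpos': [10.8906, 40.3306, -3.9986, 119.4256, 7.4865, 20.3733, -85.0649], 'tcp_pos': [0.5521, -0.1236, 0.025], 'orientation': [[0.9974, 0.0717, 0.0017], [0.0717, -0.9974, -0.0005], [0.0016, 0.0006, -1.0]], 'wrist_force': [0.9517, -0.794, 0.3092], 'gripper_width': 0.0001}
tcp bay [-186.3  -97.2]
cL [-83.5  -4.8] cR [-83.5  -4.8]
true rearR [ -15.9 -119.5] rearL [ -1.4 100. ]
rearR [ -15.9 -119.5] rearL [ -1.4 100. ] wid 220.0 yaw -3.79 centre [-83.5  -4.8]
front -95 [-164.6  -94.6]
front 95 [-152.   95.]
```

>>> {"name": "move_arm", "arguments": {
  "series": [
    {"dx": 0.15,"dy": 0,"dz": 0,"spin": 0,"claw": 0},
    {"dx": 0.06,"dy": 0,"dz": 0,"spin": 0,"claw": 0},
    {"dx": 0.03,"dy": 0,"dz": 0,"spin": 0,"claw": 0},
    {"dx": 0.03,"dy": 0,"dz": 0,"spin": 0,"claw": 0},
    {"dx": 0.03,"dy": 0,"dz": 0,"spin": 0,"claw": 0},
    {"dx": 0.04,"dy": 0,"dz": 0,"spin": 0,"claw": 0},
    {"dx": 0.05,"dy": 0,"dz": 0,"spin": 0,"claw": 0},
    {"dx": 0.05,"dy": 0,"dz": 0,"spin": 0,"claw": 0},
    {"dx": 0.05,"dy": 0,"dz": 0,"spin": 0,"claw": 0},
    {"dx": 0.05,"dy": 0,"dz": 0,"spin": 0,"claw": 0}
  ]
}}

```text
t: 21.9
tcp_pos: [0.5633, -0.1212, 0.0232]
orientation: [[0.997, 0.073, -0.019], [0.073, -0.997, 0.0], [-0.019, -0.001, -1.0]]
wrist_force: [-13.5, -0.2, 3.8]
gripper_width: -0.0004
```

>>> {"name": "move_arm", "arguments": {
  "series": [
    {"dx": 0.03,"dy": 0.01,"dz": 0,"spin": 0,"claw": 0},
    {"dx": 0.03,"dy": 0.01,"dz": 0,"spin": 0,"claw": 0},
    {"dx": 0.04,"dy": 0.01,"dz": 0,"spin": 0,"claw": 0},
    {"dx": 0.04,"dy": 0.01,"dz": 0,"spin": 0,"claw": 0},
    {"dx": 0.04,"dy": 0,"dz": 0,"spin": 0,"claw": 0},
    {"dx": 0.04,"dy": 0,"dz": 0,"spin": 0,"claw": 0}
  ]
}}

```text
t: 22.5
tcp_pos: [0.5704, -0.1238, 0.0226]
orientation: [[0.997, 0.071, -0.022], [0.071, -0.997, -0.001], [-0.022, -0.0, -1.0]]
wrist_force: [-12.3, -2.7, 0.1]
gripper_width: -0.0002
```

```bash
python3 look.py 15
```

```text
{'t': 22.5, 'qpos': [10.5196, 41.5091, -4.0266, 116.2191, 7.2411, 23.7412, -85.1097], 'tcp_pos': [0.5704, -0.1238, 0.0226], 'orientation': [[0.9972, 0.0712, -0.0218], [0.0712, -0.9975, -0.0014], [-0.0219, -0.0002, -0.9998]], 'wrist_force': [-12.2511, -2.6731, 0.0872], 'gripper_width': -0.0002}
tcp bay [-168.1  -98.8]
cL [-82.1  -4.5] cR [-82.3 -23.3]
true rearR [  -8.7 -115.6] rearL [ -5.4 104.3]
rearR [  -9.  -134.5] rearL [ -5.4 104.3] wid 238.8 yaw -0.88 centre [-82.1  -4.5]
front -95 [-158.5  -98.3]
front 95 [-155.6   91.6]
```

>>> {"name": "move_arm", "arguments": {
  "series": [
    {"dx": 0.04,"dy": 0,"dz": 0,"spin": 0,"claw": 0},
    {"dx": 0.04,"dy": 0,"dz": 0,"spin": 0,"claw": 0},
    {"dx": 0.04,"dy": 0,"dz": 0,"spin": 0,"claw": 0},
    {"dx": 0.035,"dy": 0,"dz": 0,"spin": 0,"claw": 0},
    {"dx": 0.02,"dy": 0,"dz": 0,"spin": 0,"claw": 0}
  ]
}}

```text
t: 23.05
tcp_pos: [0.5774, -0.1238, 0.0224]
orientation: [[0.997, 0.071, -0.022], [0.071, -0.997, -0.002], [-0.022, 0.0, -1.0]]
wrist_force: [-12.7, -4.5, -0.1]
gripper_width: 0.0003
```

```bash
python3 look.py 16
```

```text
{'t': 23.05, 'qpos': [10.4054, 41.8015, -4.0325, 115.3318, 7.1976, 24.3408, -85.1341], 'tcp_pos': [0.5774, -0.1238, 0.0224], 'orientation': [[0.9972, 0.0714, -0.0219], [0.0714, -0.9974, -0.002], [-0.022, 0.0004, -0.9998]], 'wrist_force': [-12.7193, -4.468, -0.0986], 'gripper_width': 0.0003}
tcp bay [-161.1  -99.3]
cL [-79.9  -4.4] cR [-79.2 -22.8]
true rearR [  -1.  -111.7] rearL [ -8.9 108.2]
rearR [  -0.3 -130.1] rearL [ -8.9 108.2] wid 238.4 yaw 2.06 centre [-79.9  -4.4]
front -95 [-151.4 -102.1]
front 95 [-158.2   87.8]
```

>>> {"name": "move_arm", "arguments": {
  "series": [
    {"dx": 0.02,"dy": 0,"dz": 0,"spin": 0,"claw": 0},
    {"dx": 0.02,"dy": 0,"dz": 0,"spin": 0,"claw": 0},
    {"dx": 0.02,"dy": 0,"dz": 0,"spin": 0,"claw": 0}
  ]
}}

```text
t: 23.4
tcp_pos: [0.5787, -0.1239, 0.0223]
orientation: [[0.997, 0.071, -0.024], [0.071, -0.997, -0.002], [-0.024, 0.0, -1.0]]
wrist_force: [-14.3, -4.8, -0.1]
gripper_width: 0.0002
```

>>> {"name": "move_arm", "arguments": {
  "series": [
    {"dx": -0.8,"dy": 0,"dz": 0,"spin": 0,"claw": 0},
    {"dx": 0,"dy": -0.95,"dz": 0,"spin": 0,"claw": 0},
    {"dx": 0,"dy": -0.95,"dz": 0,"spin": 0,"claw": 0},
    {"dx": 0,"dy": -0.95,"dz": 0,"spin": 0,"claw": 0},
    {"dx": 0,"dy": -0.95,"dz": 0,"spin": 0,"claw": 0},
    {"dx": 0,"dy": -0.8,"dz": 0,"spin": 0,"claw": 0},
    {"dx": 0,"dy": 0,"dz": 0,"spin": 0,"claw": 0},
    {"dx": 0,"dy": 0,"dz": 0,"spin": 0,"claw": 0}
  ]
}}

```text
t: 24.2
tcp_pos: [0.5463, 0.0615, 0.025]
orientation: [[0.997, 0.077, 0.001], [0.077, -0.997, 0.001], [0.001, -0.0, -1.0]]
wrist_force: [0.2, -0.0, -1.5]
gripper_width: 0.0
```

```bash
python3 look.py 17
```

```text
{'t': 24.2, 'qpos': [-10.0577, 39.7475, -1.4939, 121.5462, 2.9397, 18.6513, -99.5864], 'tcp_pos': [0.5463, 0.0615, 0.025], 'orientation': [[0.997, 0.0768, 0.0014], [0.0768, -0.997, 0.0006], [0.0015, -0.0004, -1.0]], 'wrist_force': [0.2115, -0.0256, -1.5326], 'gripper_width': 0.0}
tcp bay [-178.2   87.8]
cL [-79.4  -4.2] cR [-79.4  -3.6]
true rearR [   0.5 -110.4] rearL [ -9.5 109.4]
rearR [   0.5 -110.1] rearL [ -9.5 109.1] wid 219.4 yaw 2.61 centre [-79.4  -3.9]
front -95 [-150.  -102.2]
front 95 [-158.6   87.6]
```

View pics/c17.png

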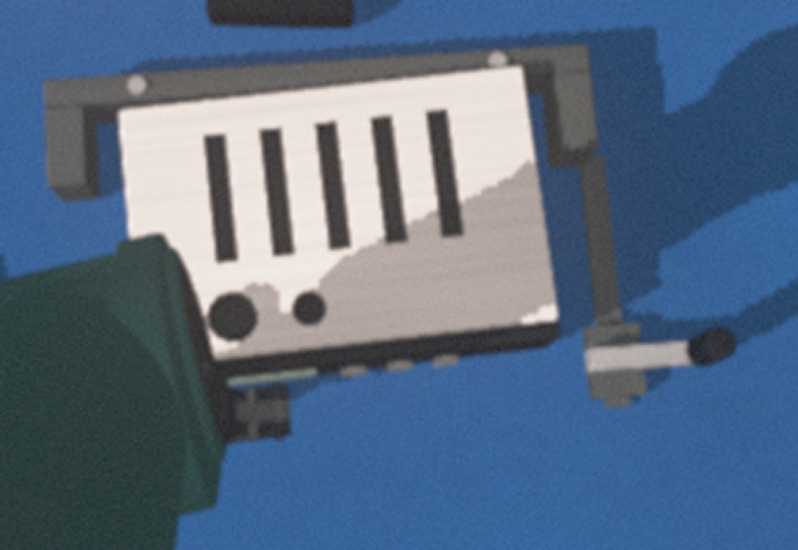

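>>> {"name": "move_arm", "arguments": {
  "series": [
    {"dx": 0.12,"dy": 0,"dz": 0,"spin": 0,"claw": 0},
    {"dx": 0.05,"dy": 0,"dz": 0,"spin": 0,"claw": 0},
    {"dx": 0.03,"dy": 0,"dz": 0,"spin": 0,"claw": 0},
    {"dx": 0.03,"dy": 0,"dz": 0,"spin": 0,"claw": 0},
    {"dx": 0.03,"dy": 0,"dz": 0,"spin": 0,"claw": 0},
    {"dx": 0.04,"dy": 0,"dz": 0,"spin": 0,"claw": 0},
    {"dx": 0.05,"dy": 0,"dz": 0,"spin": 0,"claw": 0},
    {"dx": 0.05,"dy": 0,"dz": 0,"spin": 0,"claw": 0},
    {"dx": 0.05,"dy": 0,"dz": 0,"spin": 0,"claw": 0},
    {"dx": 0.04,"dy": 0,"dz": 0,"spin": 0,"claw": 0}
  ]
}}

```text
t: 25.25
tcp_pos: [0.5565, 0.0606, 0.0233]
orientation: [[0.997, 0.075, -0.017], [0.075, -0.997, -0.003], [-0.017, 0.002, -1.0]]
wrist_force: [-12.4, -0.1, 2.6]
gripper_width: -0.0
```

>>> {"name": "move_arm", "arguments": {
  "series": [
    {"dx": 0.03,"dy": -0.01,"dz": 0,"spin": 0,"claw": 0},
    {"dx": 0.03,"dy": -0.01,"dz": 0,"spin": 0,"claw": 0},
    {"dx": 0.04,"dy": -0.01,"dz": 0,"spin": 0,"claw": 0},
    {"dx": 0.04,"dy": -0.01,"dz": 0,"spin": 0,"claw": 0},
    {"dx": 0.04,"dy": -0.01,"dz": 0,"spin": 0,"claw": 0}
  ]
}}

```text
t: 25.75
tcp_pos: [0.5605, 0.0633, 0.0227]
orientation: [[0.997, 0.076, -0.023], [0.075, -0.997, -0.003], [-0.023, 0.002, -1.0]]
wrist_force: [-14.1, 0.4, 2.0]
gripper_width: -0.0003
```

```bash
python3 look.py 18
```

```text
{'t': 25.75, 'qpos': [-9.8197, 40.7626, -1.6739, 118.7729, 2.7899, 21.8052, -99.3722], 'tcp_pos': [0.5605, 0.0633, 0.0227], 'orientation': [[0.9969, 0.0755, -0.0225], [0.0755, -0.9971, -0.0034], [-0.0227, 0.0017, -0.9997]], 'wrist_force': [-14.061, 0.3972, 2.0434], 'gripper_width': -0.0003}
tcp bay [-164.    88.6]
cL [-78.3  11.7] cR [-78.1  -4. ]
true rearR [  -1.8 -113. ] rearL [ -4.5 106.9]
rearR [  -1.8 -113. ] rearL [ -4.7 122.6] wid 235.7 yaw 0.7 centre [-78.1  -4. ]
front -95 [-152.   -99.9]
front 95 [-154.3   90.1]
```

>>> {"name": "move_arm", "arguments": {
  "series": [
    {"dx": 0.035,"dy": 0,"dz": 0,"spin": 0,"claw": 0},
    {"dx": 0.03,"dy": 0,"dz": 0,"spin": 0,"claw": 0},
    {"dx": 0.02,"dy": 0,"dz": 0,"spin": 0,"claw": 0},
    {"dx": 0.015,"dy": 0,"dz": 0,"spin": 0,"claw": 0}
  ]
}}

```text
t: 26.2
tcp_pos: [0.5643, 0.0647, 0.0224]
orientation: [[0.997, 0.076, -0.023], [0.076, -0.997, -0.002], [-0.023, 0.001, -1.0]]
wrist_force: [-14.9, 1.6, 1.8]
gripper_width: -0.0001
```

```bash
python3 look.py 19
```

```text
{'t': 26.2, 'qpos': [-9.7834, 40.9402, -1.7658, 118.2584, 2.7484, 22.1451, -99.3229], 'tcp_pos': [0.5643, 0.0647, 0.0224], 'orientation': [[0.9968, 0.0761, -0.0228], [0.0761, -0.9971, -0.0023], [-0.0229, 0.0006, -0.9997]], 'wrist_force': [-14.9398, 1.6113, 1.7689], 'gripper_width': -0.0001}
tcp bay [-160.1   89.6]
cL [-76.6  10.9] cR [-76.9  -4.1]
true rearR [  -3.9 -115.5] rearL [  0.  104.5]
rearR [  -3.9 -115.5] rearL [  0.3 119.5] wid 235.0 yaw -1.02 centre [-76.9  -4.1]
front -95 [-153.6  -97.8]
front 95 [-150.2   92.2]
```

>>> {"name": "move_arm", "arguments": {
  "series": [
    {"dx": 0.02,"dy": 0,"dz": 0,"spin": 0,"claw": 0},
    {"dx": 0.02,"dy": 0,"dz": 0,"spin": 0,"claw": 0}
  ]
}}

```text
t: 26.45
tcp_pos: [0.5644, 0.0645, 0.0223]
orientation: [[0.997, 0.076, -0.026], [0.076, -0.997, -0.003], [-0.026, 0.001, -1.0]]
wrist_force: [-16.6, 0.9, 2.6]
gripper_width: -0.0
```

>>> {"name": "move_arm", "arguments": {
  "series": [
    {"dx": -0.85,"dy": 0,"dz": 0,"spin": 0,"claw": 0},
    {"dx": 0,"dy": 0.95,"dz": 0,"spin": 0,"claw": 0},
    {"dx": 0,"dy": 0.95,"dz": 0,"spin": 0,"claw": 0},
    {"dx": 0,"dy": 0.95,"dz": 0,"spin": 0,"claw": 0},
    {"dx": 0,"dy": 0.95,"dz": 0,"spin": 0,"claw": 0},
    {"dx": 0,"dy": 0.55,"dz": 0,"spin": 0,"claw": 0},
    {"dx": 0,"dy": 0,"dz": 0,"spin": 0,"claw": 0},
    {"dx": 0,"dy": 0,"dz": 0,"spin": 0,"claw": 0}
  ]
}}

```text
t: 27.25
tcp_pos: [0.5574, -0.1114, 0.025]
orientation: [[0.997, 0.073, 0.001], [0.073, -0.997, 0.0], [0.001, -0.0, -1.0]]
wrist_force: [-0.3, 0.5, -0.5]
gripper_width: 0.0001
```

```bash
python3 look.py 20
```

```text
{'t': 27.25, 'qpos': [9.6248, 40.436, -4.0142, 119.0626, 7.3186, 20.655, -86.0733], 'tcp_pos': [0.5574, -0.1114, 0.025], 'orientation': [[0.9973, 0.0734, 0.0013], [0.0734, -0.9973, 0.0003], [0.0013, -0.0002, -1.0]], 'wrist_force': [-0.333, 0.5134, -0.5089], 'gripper_width': 0.0001}
tcp bay [-180.1  -85.4]
cL [-76.9  -4.9] cR [-76.9  -4.3]
true rearR [  -4. -116.] rearL [1.00e-01 1.04e+02]
rearR [  -4.  -115.7] rearL [1.000e-01 1.037e+02] wid 219.5 yaw -1.07 centre [-76.9  -4.6]
front -95 [-153.7  -98.2]
front 95 [-150.1   91.8]
```

>>> {"name": "move_arm", "arguments": {
  "series": [
    {"dx": 0.2,"dy": 0,"dz": 0,"spin": 0,"claw": 0},
    {"dx": 0.1,"dy": 0,"dz": 0,"spin": 0,"claw": 0},
    {"dx": 0.04,"dy": 0,"dz": 0,"spin": 0,"claw": 0},
    {"dx": 0.03,"dy": 0,"dz": 0,"spin": 0,"claw": 0},
    {"dx": 0.03,"dy": 0,"dz": 0,"spin": 0,"claw": 0},
    {"dx": 0.03,"dy": 0,"dz": 0,"spin": 0,"claw": 0},
    {"dx": 0.05,"dy": 0,"dz": 0,"spin": 0,"claw": 0},
    {"dx": 0.05,"dy": 0,"dz": 0,"spin": 0,"claw": 0},
    {"dx": 0.05,"dy": 0,"dz": 0,"spin": 0,"claw": 0},
    {"dx": 0.05,"dy": 0,"dz": 0,"spin": 0,"claw": 0}
  ]
}}

```text
t: 28.3
tcp_pos: [0.5747, -0.1101, 0.0236]
orientation: [[0.997, 0.073, -0.014], [0.073, -0.997, -0.0], [-0.014, -0.001, -1.0]]
wrist_force: [-11.1, -0.8, 1.4]
gripper_width: -0.0003
```

>>> {"name": "move_arm", "arguments": {
  "series": [
    {"dx": 0.03,"dy": 0,"dz": 0,"spin": 0,"claw": 0},
    {"dx": 0.03,"dy": 0,"dz": 0,"spin": 0,"claw": 0},
    {"dx": 0.03,"dy": 0,"dz": 0,"spin": 0,"claw": 0},
    {"dx": 0.02,"dy": 0,"dz": 0,"spin": 0,"claw": 0}
  ]
}}

```text
t: 28.7
tcp_pos: [0.5745, -0.1102, 0.0227]
orientation: [[0.997, 0.072, -0.023], [0.072, -0.997, -0.0], [-0.023, -0.001, -1.0]]
wrist_force: [-13.6, -0.9, 2.4]
gripper_width: 0.0001
```

>>> {"name": "move_arm", "arguments": {
  "series": [
    {"dx": 0.025,"dy": 0,"dz": 0,"spin": 0,"claw": 0},
    {"dx": 0.025,"dy": 0,"dz": 0,"spin": 0,"claw": 0}
  ]
}}

```text
t: 28.9
tcp_pos: [0.5752, -0.1105, 0.0224]
orientation: [[0.997, 0.072, -0.025], [0.072, -0.997, -0.001], [-0.025, -0.001, -1.0]]
wrist_force: [-14.9, -2.7, 3.1]
gripper_width: 0.0003
```

Starting to move (~15 N). Push ~4 mm more.

>>> {"name": "move_arm", "arguments": {
  "series": [
    {"dx": 0.025,"dy": 0,"dz": 0,"spin": 0,"claw": 0},
    {"dx": 0.025,"dy": 0,"dz": 0,"spin": 0,"claw": 0},
    {"dx": 0.025,"dy": 0,"dz": 0,"spin": 0,"claw": 0}
  ]
}}

```text
t: 29.2
tcp_pos: [0.5779, -0.1114, 0.0222]
orientation: [[0.997, 0.071, -0.026], [0.071, -0.997, -0.002], [-0.026, 0.0, -1.0]]
wrist_force: [-14.9, -4.3, 1.9]
gripper_width: -0.0
```

```bash
python3 look.py 21
```

```text
{'t': 29.2, 'qpos': [9.1582, 41.7835, -3.966, 115.4338, 7.0443, 24.4783, -86.2008], 'tcp_pos': [0.5779, -0.1114, 0.0222], 'orientation': [[0.9971, 0.0713, -0.0259], [0.0713, -0.9975, -0.002], [-0.026, 0.0001, -0.9997]], 'wrist_force': [-14.907, -4.3499, 1.8827], 'gripper_width': -0.0}
tcp bay [-159.7  -87. ]
cL [-75.7  -4.3] cR [-75.3 -50.2]
true rearR [   0.2 -113.7] rearL [ -1.5 106.3]
rearR [   0.5 -159.6] rearL [ -1.5 106.3] wid 265.9 yaw 0.44 centre [-75.7  -4.3]
front -95 [-149.9  -99.9]
front 95 [-151.4   90.1]
```

>>> {"name": "move_arm", "arguments": {
  "series": [
    {"dx": 0.02,"dy": 0,"dz": 0,"spin": 0,"claw": 0},
    {"dx": 0.02,"dy": 0,"dz": 0,"spin": 0,"claw": 0}
  ]
}}

```text
t: 29.45
tcp_pos: [0.578, -0.1113, 0.022]
orientation: [[0.997, 0.071, -0.029], [0.071, -0.997, -0.002], [-0.029, -0.0, -1.0]]
wrist_force: [-18.1, -2.4, 3.9]
gripper_width: 0.0001
```

>>> {"name": "move_arm", "arguments": {
  "series": [
    {"dx": -0.9,"dy": 0,"dz": 0,"spin": 0,"claw": 0},
    {"dx": 0,"dy": -0.95,"dz": 0,"spin": 0,"claw": 0},
    {"dx": 0,"dy": -0.95,"dz": 0,"spin": 0,"claw": 0},
    {"dx": 0,"dy": -0.95,"dz": 0,"spin": 0,"claw": 0},
    {"dx": 0,"dy": -0.95,"dz": 0,"spin": 0,"claw": 0},
    {"dx": 0,"dy": -0.5,"dz": 0,"spin": 0,"claw": 0},
    {"dx": 0,"dy": 0,"dz": 0,"spin": 0,"claw": 0},
    {"dx": 0,"dy": 0,"dz": 0,"spin": 0,"claw": 0}
  ]
}}

```text
t: 30.25
tcp_pos: [0.5448, 0.0603, 0.025]
orientation: [[0.997, 0.075, 0.001], [0.075, -0.997, -0.0], [0.001, 0.0, -1.0]]
wrist_force: [-0.4, -0.8, 0.1]
gripper_width: 0.0006
```

```bash
python3 look.py 22
```

```text
{'t': 30.25, 'qpos': [-9.9769, 39.698, -1.4991, 121.7367, 3.0678, 18.5361, -99.7209], 'tcp_pos': [0.5448, 0.0603, 0.025], 'orientation': [[0.9972, 0.0753, 0.0011], [0.0753, -0.9972, -0.0001], [0.0011, 0.0002, -1.0]], 'wrist_force': [-0.3858, -0.7761, 0.124], 'gripper_width': 0.0006}
tcp bay [-179.8   86.7]
cL [-75.6  -4.3] cR [-75.6  -4.1]
true rearR [   0.5 -113.5] rearL [ -1.6 106.5]
rearR [   0.5 -113.4] rearL [ -1.6 106.4] wid 219.8 yaw 0.55 centre [-75.6  -4.2]
front -95 [-149.7  -99.9]
front 95 [-151.5   90.1]
```

>>> {"name": "move_arm", "arguments": {
  "series": [
    {"dx": 0.2,"dy": 0,"dz": 0,"spin": 0,"claw": 0},
    {"dx": 0.13,"dy": 0,"dz": 0,"spin": 0,"claw": 0},
    {"dx": 0.04,"dy": 0,"dz": 0,"spin": 0,"claw": 0},
    {"dx": 0.03,"dy": 0,"dz": 0,"spin": 0,"claw": 0},
    {"dx": 0.03,"dy": 0,"dz": 0,"spin": 0,"claw": 0},
    {"dx": 0.03,"dy": 0,"dz": 0,"spin": 0,"claw": 0},
    {"dx": 0.05,"dy": 0,"dz": 0,"spin": 0,"claw": 0},
    {"dx": 0.05,"dy": 0,"dz": 0,"spin": 0,"claw": 0},
    {"dx": 0.05,"dy": 0,"dz": 0,"spin": 0,"claw": 0},
    {"dx": 0.05,"dy": 0,"dz": 0,"spin": 0,"claw": 0},
    {"dx": 0.03,"dy": 0,"dz": 0,"spin": 0,"claw": 0}
  ]
}}

```text
t: 31.4
tcp_pos: [0.5636, 0.0613, 0.0234]
orientation: [[0.997, 0.075, -0.016], [0.075, -0.997, -0.003], [-0.016, 0.002, -1.0]]
wrist_force: [-10.8, -0.0, 2.6]
gripper_width: -0.0002
```

>>> {"name": "move_arm", "arguments": {
  "series": [
    {"dx": 0.03,"dy": 0,"dz": 0,"spin": 0,"claw": 0},
    {"dx": 0.03,"dy": 0,"dz": 0,"spin": 0,"claw": 0},
    {"dx": 0.025,"dy": 0,"dz": 0,"spin": 0,"claw": 0}
  ]
}}

```text
t: 31.7
tcp_pos: [0.5635, 0.0611, 0.0228]
orientation: [[0.997, 0.075, -0.023], [0.075, -0.997, -0.004], [-0.023, 0.002, -1.0]]
wrist_force: [-13.7, -1.1, 3.5]
gripper_width: 0.0002
```

>>> {"name": "move_arm", "arguments": {
  "series": [
    {"dx": 0.02,"dy": 0,"dz": 0,"spin": 0,"claw": 0},
    {"dx": 0.02,"dy": 0,"dz": 0,"spin": 0,"claw": 0}
  ]
}}

```text
t: 31.9
tcp_pos: [0.5641, 0.0614, 0.0225]
orientation: [[0.997, 0.075, -0.024], [0.075, -0.997, -0.004], [-0.024, 0.002, -1.0]]
wrist_force: [-14.4, 1.1, 3.0]
gripper_width: 0.0003
```

>>> {"name": "move_arm", "arguments": {
  "series": [
    {"dx": 0.02,"dy": 0,"dz": 0,"spin": 0,"claw": 0},
    {"dx": 0.015,"dy": 0,"dz": 0,"spin": 0,"claw": 0},
    {"dx": 0,"dy": 0,"dz": 0,"spin": 0,"claw": 0}
  ]
}}

```text
t: 32.2
tcp_pos: [0.5649, 0.0618, 0.0224]
orientation: [[0.997, 0.076, -0.025], [0.076, -0.997, -0.004], [-0.026, 0.002, -1.0]]
wrist_force: [-15.4, 0.8, 2.5]
gripper_width: -0.0004
```

```bash
python3 look.py 23
```

```text
{'t': 32.2, 'qpos': [-9.479, 40.987, -1.8104, 118.1095, 2.9361, 22.4171, -99.2571], 'tcp_pos': [0.5649, 0.0618, 0.0224], 'orientation': [[0.9968, 0.0756, -0.0255], [0.0755, -0.9971, -0.0037], [-0.0257, 0.0017, -0.9997]], 'wrist_force': [-15.4022, 0.8349, 2.5283], 'gripper_width': -0.0004}
tcp bay [-159.7   86.7]
cL [-75.   16.3] cR [-75.   -4.3]
true rearR [  -0.3 -114.4] rearL [  0.2 105.6]
rearR [  -0.3 -114.4] rearL [  0.2 126.1] wid 240.5 yaw -0.12 centre [-75.   -4.3]
front -95 [-150.2  -99.1]
front 95 [-149.8   90.9]
```

>>> {"name": "move_arm", "arguments": {
  "series": [
    {"dx": -0.9,"dy": 0,"dz": 0,"spin": 0,"claw": 0},
    {"dx": -0.3,"dy": 0,"dz": -0.9,"spin": 0,"claw": 0},
    {"dx": 0,"dy": 0.8,"dz": -0.6,"spin": 0,"claw": 0},
    {"dx": 0,"dy": 0.95,"dz": 0,"spin": 0,"claw": 0},
    {"dx": 0,"dy": 0.95,"dz": 0,"spin": 0,"claw": 0},
    {"dx": 0,"dy": 0.95,"dz": 0,"spin": 0,"claw": 0},
    {"dx": 0,"dy": 0.95,"dz": 0,"spin": 0,"claw": 0},
    {"dx": 0,"dy": 0.95,"dz": 0,"spin": 0,"claw": 0},
    {"dx": 0,"dy": 0.95,"dz": 0,"spin": 0,"claw": 0},
    {"dx": 0,"dy": 0.95,"dz": 0,"spin": 0,"claw": 0},
    {"dx": 0,"dy": 0.75,"dz": 0,"spin": 0,"claw": 0},
    {"dx": 0,"dy": 0,"dz": 0,"spin": 0,"claw": 0},
    {"dx": 0,"dy": 0,"dz": 0,"spin": 0,"claw": 0}
  ]
}}

```text
t: 33.55
tcp_pos: [0.5548, -0.2691, 0.0849]
orientation: [[0.997, 0.072, 0.001], [0.072, -0.997, -0.0], [0.001, 0.0, -1.0]]
wrist_force: [-0.3, -0.1, -1.4]
gripper_width: 0.0003
```

```bash
python3 look.py 24; python3 - <<'E'
from h import *
p,d=eyes.read_camera('side');cv2.imwrite('pics/s24.png',p)
E
```

```text
{'t': 33.55, 'qpos': [25.7527, 37.1366, -5.8348, 111.8215, 6.7898, 31.3065, -70.57], 'tcp_pos': [0.5548, -0.2691, 0.0849], 'orientation': [[0.9974, 0.0722, 0.0009], [0.0722, -0.9974, -0.0004], [0.0009, 0.0005, -1.0]], 'wrist_force': [-0.3007, -0.0713, -1.3641], 'gripper_width': 0.0003}
tcp bay [-194.5 -242.5]
cL [-75.1  -4.1] cR [-75.1  -4.2]
true rearR [  -0.4 -114.3] rearL [1.000e-01 1.057e+02]
rearR [  -0.4 -114.4] rearL [1.000e-01 1.057e+02] wid 220.1 yaw -0.12 centre [-75.1  -4.2]
front -95 [-150.3  -99. ]
front 95 [-149.9   91. ]
```

View pics/c24.png

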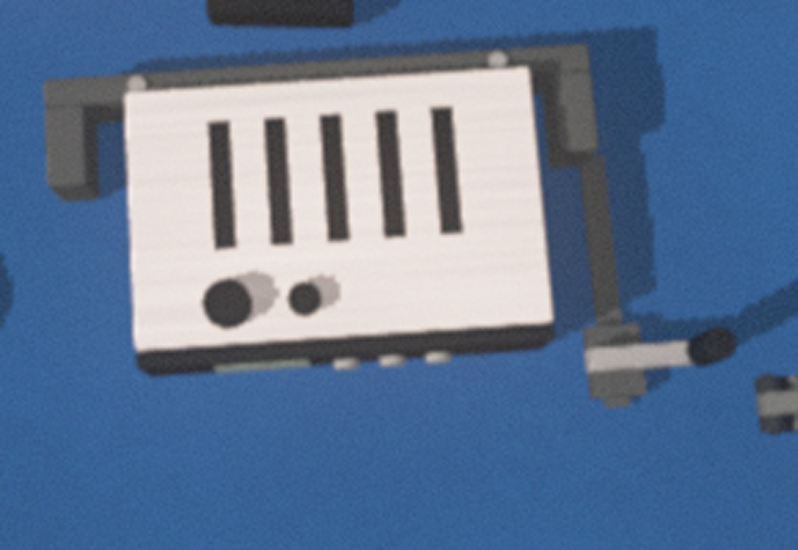

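View pics/s24.png

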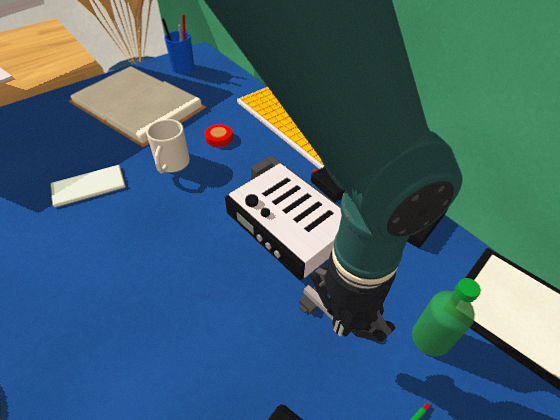

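>>> {"name": "move_arm", "arguments": {
  "series": [
    {"dx": 0.87,"dy": 0,"dz": 0,"spin": 0,"claw": 0},
    {"dx": 0,"dy": 0,"dz": 0.6,"spin": 0,"claw": 0},
    {"dx": 0,"dy": 0,"dz": 0.38,"spin": 0,"claw": 0},
    {"dx": 0,"dy": 0,"dz": 0,"spin": 0,"claw": 0},
    {"dx": 0,"dy": 0,"dz": 0,"spin": 0,"claw": 0},
    {"dx": 0,"dy": -0.2,"dz": 0,"spin": 0,"claw": 0},
    {"dx": 0,"dy": -0.1,"dz": 0,"spin": 0,"claw": 0},
    {"dx": 0,"dy": -0.1,"dz": 0,"spin": 0,"claw": 0},
    {"dx": 0,"dy": -0.1,"dz": 0,"spin": 0,"claw": 0},
    {"dx": 0,"dy": -0.1,"dz": 0,"spin": 0,"claw": 0},
    {"dx": 0,"dy": 0,"dz": 0,"spin": 0,"claw": 0}
  ]
}}

```text
t: 34.75
tcp_pos: [0.5877, -0.2415, 0.046]
orientation: [[0.997, 0.075, 0.001], [0.075, -0.997, -0.001], [0.0, 0.001, -1.0]]
wrist_force: [0.3, 1.0, 0.0]
gripper_width: 0.0001
```

```bash
python3 look.py 25; python3 -c "
import cv2
p=cv2.imread('pics/top25.png')[180:330,290:500];cv2.imwrite('pics/d25.png',cv2.resize(p,None,fx=3.5,fy=3.5,interpolation=cv2.INTER_CUBIC))"
```

```text
{'t': 34.75, 'qpos': [21.6576, 41.3501, -4.9615, 110.0013, 6.8397, 28.8901, -73.7888], 'tcp_pos': [0.5877, -0.2415, 0.046], 'orientation': [[0.9972, 0.0745, 0.0005], [0.0745, -0.9972, -0.0006], [0.0005, 0.0006, -1.0]], 'wrist_force': [0.2775, 0.9701, 0.0098], 'gripper_width': 0.0001}
tcp bay [-159.6 -217.4]
cL [-75.1  -4.1] cR [-75.1  -4.1]
true rearR [  -0.4 -114.3] rearL [1.000e-01 1.057e+02]
rearR [  -0.4 -114.3] rearL [1.000e-01 1.057e+02] wid 220.0 yaw -0.12 centre [-75.1  -4.1]
front -95 [-150.3  -99. ]
front 95 [-149.9   91. ]
```

View pics/d25.png

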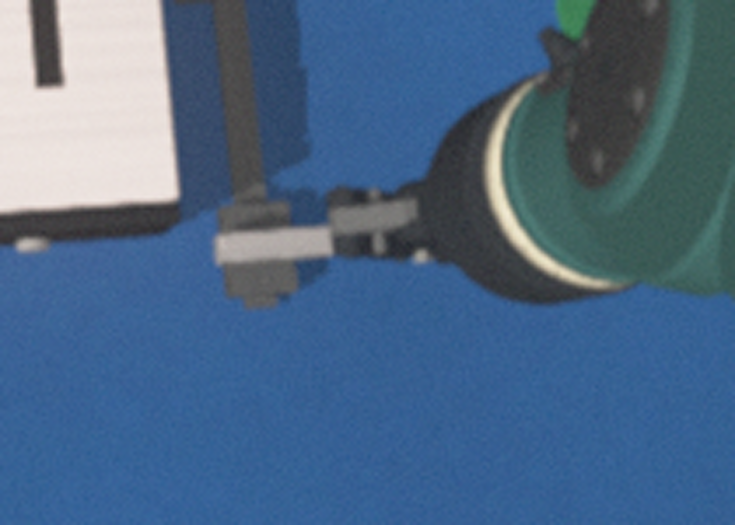

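>>> {"name": "move_arm", "arguments": {
  "series": [
    {"dx": 0,"dy": -0.08,"dz": 0,"spin": 0,"claw": 0},
    {"dx": 0,"dy": -0.1,"dz": 0,"spin": 0,"claw": 0},
    {"dx": 0,"dy": -0.1,"dz": 0,"spin": 0,"claw": 0},
    {"dx": 0,"dy": -0.1,"dz": 0,"spin": 0,"claw": 0},
    {"dx": 0,"dy": -0.1,"dz": 0,"spin": 0,"claw": 0},
    {"dx": 0,"dy": -0.1,"dz": 0,"spin": 0,"claw": 0},
    {"dx": 0,"dy": -0.1,"dz": 0,"spin": 0,"claw": 0},
    {"dx": 0,"dy": -0.1,"dz": 0,"spin": 0,"claw": 0},
    {"dx": 0,"dy": -0.1,"dz": 0,"spin": 0,"claw": 0},
    {"dx": 0,"dy": -0.1,"dz": 0,"spin": 0,"claw": 0}
  ]
}}

```text
t: 35.8
tcp_pos: [0.5847, -0.202, 0.0457]
orientation: [[0.997, 0.074, 0.0], [0.074, -0.997, -0.0], [0.0, 0.0, -1.0]]
wrist_force: [0.2, -2.6, 2.4]
gripper_width: 0.0001
```

```bash
python3 look.py 26; python3 -c "
import cv2
p=cv2.imread('pics/top26.png')[180:330,290:500];cv2.imwrite('pics/d26.png',cv2.resize(p,None,fx=3.5,fy=3.5,interpolation=cv2.INTER_CUBIC))"
```

```text
{'t': 35.8, 'qpos': [18.0121, 40.596, -4.5178, 112.2362, 6.3949, 27.3975, -76.8388], 'tcp_pos': [0.5847, -0.202, 0.0457], 'orientation': [[0.9972, 0.0744, 0.0001], [0.0744, -0.9972, -0.0], [0.0001, 0.0, -1.0]], 'wrist_force': [0.214, -2.6338, 2.4335], 'gripper_width': 0.0001}
tcp bay [-159.7 -177.8]
cL [-75.1  -4.1] cR [-75.1  -4.4]
true rearR [  -0.3 -114.4] rearL [1.000e-01 1.056e+02]
rearR [  -0.3 -114.5] rearL [1.000e-01 1.058e+02] wid 220.3 yaw -0.1 centre [-75.1  -4.2]
front -95 [-150.3  -99.1]
front 95 [-150.    90.9]
```

View pics/d26.png

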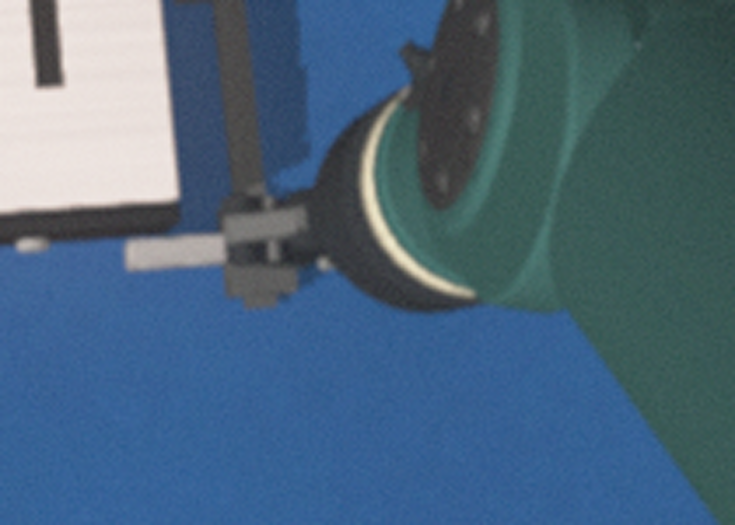

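>>> {"name": "move_arm", "arguments": {
  "series": [
    {"dx": 0,"dy": -0.1,"dz": 0,"spin": 0,"claw": 0},
    {"dx": 0,"dy": -0.1,"dz": 0,"spin": 0,"claw": 0},
    {"dx": 0,"dy": -0.1,"dz": 0,"spin": 0,"claw": 0},
    {"dx": 0,"dy": -0.08,"dz": 0,"spin": 0,"claw": 0},
    {"dx": 0,"dy": -0.06,"dz": 0,"spin": 0,"claw": 0},
    {"dx": 0,"dy": -0.05,"dz": 0,"spin": 0,"claw": 0},
    {"dx": 0,"dy": -0.05,"dz": 0,"spin": 0,"claw": 0},
    {"dx": 0,"dy": 0,"dz": 0,"spin": 0,"claw": 0}
  ]
}}

```text
t: 36.65
tcp_pos: [0.5832, -0.1836, 0.0458]
orientation: [[0.997, 0.073, 0.001], [0.073, -0.997, -0.003], [0.001, 0.003, -1.0]]
wrist_force: [1.6, -8.0, 0.5]
gripper_width: 0.0003
```

>>> {"name": "move_arm", "arguments": {
  "series": [
    {"dx": 0,"dy": -0.05,"dz": 0,"spin": 0,"claw": 0},
    {"dx": 0,"dy": -0.05,"dz": 0,"spin": 0,"claw": 0},
    {"dx": 0,"dy": 0,"dz": 0,"spin": 0,"claw": 0}
  ]
}}

```text
t: 36.95
tcp_pos: [0.5832, -0.1834, 0.046]
orientation: [[0.998, 0.07, 0.002], [0.07, -0.998, -0.007], [0.002, 0.007, -1.0]]
wrist_force: [0.5, -12.1, -0.5]
gripper_width: -0.0
```

```bash
python3 look.py 27; python3 -c "
import cv2
p=cv2.imread('pics/top27.png')[180:330,290:500];cv2.imwrite('pics/d27.png',cv2.resize(p,None,fx=3.5,fy=3.5,interpolation=cv2.INTER_CUBIC))"
```

```text
{'t': 36.95, 'qpos': [15.6729, 40.1778, -3.7725, 113.3865, 6.3061, 26.4048, -78.841], 'tcp_pos': [0.5832, -0.1834, 0.046], 'orientation': [[0.9975, 0.07, 0.0025], [0.07, -0.9975, -0.0071], [0.002, 0.0073, -1.0]], 'wrist_force': [0.4727, -12.0679, -0.4995], 'gripper_width': -0.0}
tcp bay [-159.8 -159.2]
cL [-75.2  -4.2] cR [-75.2  -4.2]
true rearR [  -0.4 -114.4] rearL [1.000e-01 1.056e+02]
rearR [  -0.4 -114.4] rearL [1.000e-01 1.056e+02] wid 220.0 yaw -0.11 centre [-75.2  -4.2]
front -95 [-150.3  -99.1]
front 95 [-150.    90.9]
```

View pics/d27.png

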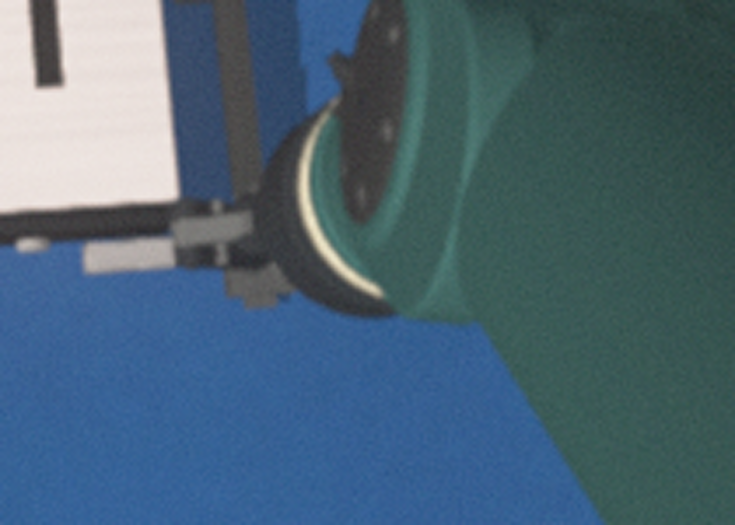

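```bash
python3 - <<'E'
from h import *
f=lambda u,v:(290+(u+.5)/3.5-.5,180+(v+.5)/3.5-.5)
o=np.array([.7306,-.0127]);a=np.radians(4.3);B=np.array([[np.cos(a),-np.sin(a)],[np.sin(a),np.cos(a)]])
print((onz('top',[f(216,248),f(83,258)],.032)[:,:2]-o)@B*1000)
E
```

```text
[[-158.45527225 -132.62501817]
 [-158.65538738  -75.43167231]]
```

>>> {"name": "move_arm", "arguments": {
  "series": [
    {"dx": 0,"dy": 0.4,"dz": 0,"spin": 0,"claw": 0},
    {"dx": 0,"dy": 0.6,"dz": 0,"spin": 0,"claw": 0},
    {"dx": 0,"dy": 0.3,"dz": -0.8,"spin": 0,"claw": 0},
    {"dx": 0,"dy": 0,"dz": -0.95,"spin": 0,"claw": 0},
    {"dx": -0.5,"dy": 0.6,"dz": -0.8,"spin": 0,"claw": 0},
    {"dx": -0.5,"dy": 0.8,"dz": -0.5,"spin": 0,"claw": 0},
    {"dx": -0.5,"dy": 0.8,"dz": 0,"spin": 0,"claw": 0},
    {"dx": 0,"dy": 0,"dz": 0,"spin": 0,"claw": 0},
    {"dx": 0,"dy": 0,"dz": 0,"spin": 0,"claw": 0}
  ]
}}

```text
t: 37.9
tcp_pos: [0.5321, -0.3207, 0.1672]
orientation: [[0.997, 0.072, -0.001], [0.072, -0.997, 0.002], [-0.001, -0.002, -1.0]]
wrist_force: [-0.7, 0.9, -0.5]
gripper_width: 0.0005
```

```bash
python3 look.py 28
```

```text
{'t': 37.9, 'qpos': [31.7487, 30.9582, -6.7888, 108.6124, 5.2362, 40.849, -63.9016], 'tcp_pos': [0.5321, -0.3207, 0.1672], 'orientation': [[0.9974, 0.0724, -0.0014], [0.0724, -0.9974, 0.0019], [-0.0013, -0.002, -1.0]], 'wrist_force': [-0.6907, 0.9077, -0.4724], 'gripper_width': 0.0005}
tcp bay [-221.1 -292.3]
cL [-75.1  -4. ] cR [-75.1  -4.2]
true rearR [  -0.4 -114.3] rearL [1.000e-01 1.057e+02]
rearR [  -0.4 -114.4] rearL [1.000e-01 1.058e+02] wid 220.2 yaw -0.13 centre [-75.1  -4.1]
front -95 [-150.4  -98.9]
front 95 [-149.9   91.1]
```

View pics/top28.png

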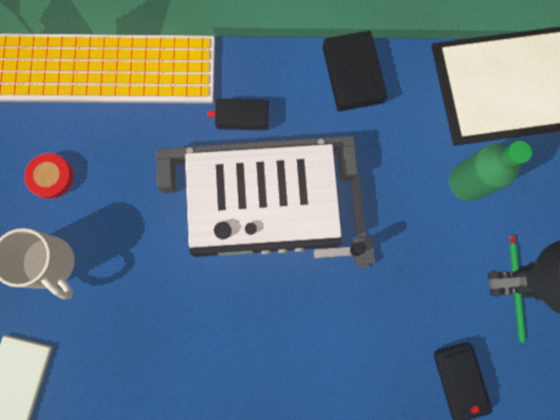

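View pics/c28.png

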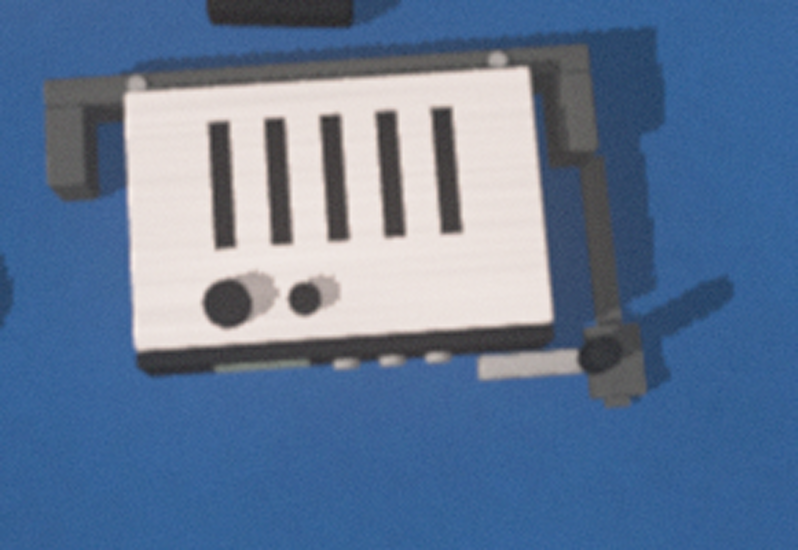

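```bash
python3 - <<'E'
from h import *
o=np.array([.7306,-.0127]);a=np.radians(4.3);B=np.array([[np.cos(a),-np.sin(a)],[np.sin(a),np.cos(a)]])
P=[]
for n,(x0,x1) in((24,(375,415)),(28,(340,385))):
    p=cv2.imread(f'pics/top{n}.png');g=p.max(2)[225:265,x0:x1];m=(g<52).astype(np.uint8)
    c=max(cv2.findContours(m,cv2.RETR_EXTERNAL,cv2.CHAIN_APPROX_NONE)[0],key=cv2.contourArea);M=cv2.moments(c)
    print(n,cv2.boundingRect(c),cv2.contourArea(c));P.append((M['m10']/M['m00']+x0,M['m01']/M['m00']+225))
print((onz('top',P,.06)[:,:2]-o)@B*1000)
E
```

```text
24 (16, 17, 7, 6) 4.0
28 (11, 20, 4, 5) 0.5
[[-157.81622826 -187.52310043]
 [-156.74361706 -128.35657371]]
```

```bash
python3 - <<'E'
from h import *
o=np.array([.7306,-.0127]);a=np.radians(4.3);B=np.array([[np.cos(a),-np.sin(a)],[np.sin(a),np.cos(a)]])
for t in(56,60,64):
  P=[]
  for n,(x0,x1) in((24,(375,415)),(28,(340,385))):
    p=cv2.imread(f'pics/top{n}.png');g=cv2.GaussianBlur(p,(3,3),0).max(2)[235:265,x0:x1];m=(g<t).astype(np.uint8)
    c=max(cv2.findContours(m,cv2.RETR_EXTERNAL,cv2.CHAIN_APPROX_NONE)[0],key=cv2.contourArea);r=cv2.boundingRect(c)
    print(t,n,r,cv2.contourArea(c));P.append((r[0]+r[2]-.5+x0,r[1]+r[3]/2+235));
  print('right edge',((onz('top',P,.072)[:,:2]-o)@B*1000).round(1).tolist())
E
```

```text
56 24 (17, 7, 7, 9) 32.5
56 28 (12, 10, 6, 10) 9.5
right edge [[-160.9, -192.9], [-161.7, -134.1]]
60 24 (16, 5, 15, 12) 101.5
60 28 (12, 8, 14, 12) 104.0
right edge [[-160.9, -202.9], [-161.1, -145.6]]
64 24 (16, 5, 15, 12) 114.0
64 28 (11, 8, 15, 13) 122.0
right edge [[-160.9, -202.9], [-161.8, -145.5]]
```

```bash
python3 -c "
from station import job
print(job.close_job())"
```

```text
the job is handed in; nothing more can be done
None
```

The preamplifier is home against the back stop with the bolt across in front of it, and I handed the job in at about 38 s. No verdict came back.

**Walking it in:** I pushed the left and right ends of the front in turn with the closed fingers. The highest reading at a check was about 18 N, when the right rear corner met the stop. The force was only read between moves, so I did not see every moment.

**Flush:** The last top-camera picture puts the rear corners at x = -0.4 mm (right) and +0.1 mm (left). Sideways it is 4 mm off centre and turned by -0.1°. The left corner measured 0.1 mm and the right 0.5 mm when each was pressed on the stop, so the right one is probably about 1 mm off, inside the 3 mm allowed. The calibration itself is only good to about 2 mm.

**Bolt:** I pushed the knob until it stopped. The force rose from 8 to 12 N with almost no further movement, which I took as the end of its travel. The picture measurements disagree slightly with the full 60 mm:

| Measured on | Travel |
|---|---|
| Bar tip | 57.2 mm |
| Right edge of the knob | 57.3 mm |
| Middle of the knob (poor mask, not reliable) | 59.2 mm |

All are above the 54 mm needed, and one pixel is about 1.5 mm.

**Rest of the desk:** By eye, in the last top picture, the other things are where they were. The stylus is partly hidden under the gripper, and I did not measure how far anything moved. The arm was raised clear of everything when I handed in.

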